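Fit out a filter head casting

TASK

Fit out the filter head on the bench: draw the black transit cap straight up off the brass sleeve without pulling the sleeve up with it, and stand the cap, rim down, in the grey tray. Then mount the spool-shaped filter element upright over the sleeve, fully down on the casting, and fit every cover disc into a counterbore of its own, tilting its edge in under the retaining tab and levelling it so that it lies flat on the counterbore's floor, stub up. Leave the sleeve home on its spindle and the other things on the bench where they are.

Things in the scene. Friction and masses are not known exactly. Their poses are not given: they have to be found in the camera images.
- casting: Fixed aluminium filter head on the bench: a square block 216 x 216 x 45 mm high with three round counterbores in its top and, at the fourth corner, an upright steel spindle 16 mm across rising 48 mm above the top. Origin: centre of the underside; z up; its -x side faces the robot, turned by up to 0.3 rad, and the retaining tabs lie on the -x side of the bores.
- bore1 (a point): Floor centre of a counterbore (52 mm towards -x and 52 mm towards +y of the casting's centre), 75 mm in diameter, 9 mm deep, flat floor. On its side towards the casting's -x a fixed dark tab, 4 mm thick and 44 mm wide, lies on the top face and overhangs the bore by 7 mm: a disc cannot go straight down, its edge must go under the tab first. Axes as the casting's.
- bore2 (a point): Floor centre of a counterbore (52 mm towards -x and 52 mm towards -y of the casting's centre), 75 mm in diameter, 9 mm deep, flat floor. On its side towards the casting's -x a fixed dark tab, 4 mm thick and 44 mm wide, lies on the top face and overhangs the bore by 7 mm: a disc cannot go straight down, its edge must go under the tab first. Axes as the casting's.
- bore3 (a point): Floor centre of a counterbore (52 mm towards +x and 52 mm towards +y of the casting's centre), 75 mm in diameter, 9 mm deep, flat floor. On its side towards the casting's -x a fixed dark tab, 4 mm thick and 44 mm wide, lies on the top face and overhangs the bore by 7 mm: a disc cannot go straight down, its edge must go under the tab first. Axes as the casting's.
- spindle_foot (a point): The foot of the spindle, on its axis, at the height of the casting's top face (52 mm towards +x and 52 mm towards -y of the casting's centre).
- cap: Loose black plastic transit cap, an upside-down cup 46 mm across (36 mm inside) and 62 mm tall with a round knob 22 mm across standing 32 mm above its closed top (94 mm in all); 0.12 kg. It starts over the sleeve, its rim on the casting. Origin: centre of the open rim (bottom); z up.
- sleeve: Loose inner brass sleeve on the spindle, hidden under the cap at first: 30 mm across, 22 mm bore, 55 mm tall, 0.4 kg, with 2 small sprung tongues at half height (38 mm across them) that rub on the inside of the cap with about 1 to 2 N. It stays down by its own weight when the cap is drawn straight up slowly. Origin: centre of its underside; z up.
- element: Loose spool-shaped filter element standing upright on the bench: two dark end flanges 64 mm across (the upper 12 mm thick, the lower 10 mm) on a pleated pale core 52 mm across, 60 mm tall, clear bore 44 mm; about 0.25 kg. Origin: centre of its underside; z up. Mounted, it stands with its lower flange on the casting's top face, round spindle and sleeve.
- tray: Fixed grey open parts tray, 140 (its x) x 120 (its y) x 32 mm high, walls and floor 4 mm thick. Origin: centre of its underside; z up.
- disc1: Loose steel cover disc, 72 mm in diameter and 6 mm thick, with a round stub 24 mm across standing 38 mm above the middle of its upper face (44 mm tall in all); about 0.18 kg. Starts flat, stub up. All alike, fit any counterbore; 2 or 3 are present. Origin: centre of the flat underside; z along the stub.
- disc2: Loose steel cover disc, 72 mm in diameter and 6 mm thick, with a round stub 24 mm across standing 38 mm above the middle of its upper face (44 mm tall in all); about 0.18 kg. Starts flat, stub up. All alike, fit any counterbore; 2 or 3 are present. Origin: centre of the flat underside; z along the stub.
- disc3: Loose steel cover disc, 72 mm in diameter and 6 mm thick, with a round stub 24 mm across standing 38 mm above the middle of its upper face (44 mm tall in all); about 0.18 kg. Starts flat, stub up. All alike, fit any counterbore; 2 or 3 are present. Origin: centre of the flat underside; z along the stub.
- wrench: Bystander, loose: steel wrench 180 mm long, lying between robot and casting. To be left where it is.
- screwdriver: Bystander, loose: screwdriver 190 mm long, lying near the robot. To be left where it is.
- bottle: Bystander, loose: yellow upright bottle 64 mm across, 170 mm tall, origin under its centre. To be left where it is.
- can: Bystander, loose: white upright can 66 mm across, 110 mm tall, origin under its centre. To be left where it is.
- tape: Bystander, loose: roll of tape lying flat, 100 mm across, 25 mm high, origin under its centre. To be left where it is.
- hammer: Bystander, loose: hammer 280 mm long, lying at the right. To be left where it is.
- race: Bystander, loose: steel bearing ring lying flat, 70 mm across, 18 mm high, origin under its centre. To be left where it is.
Mind the look-alikes: they are no part of the job. Leave any red look-alike of the disc3 alone.

How it is judged:
By the outcome, as a careful person would: the job done as asked, in the order asked, and still so for the second after the job is handed in, with the robot touching nothing.
Of disc1, disc2, disc3 only 2 to 3 are there at a start; the rules pass over those that are not, and their reading is None.
At some moment in a run one of disc1, disc2, disc3 may be knocked a few centimetres aside while the robot is not near it.
It also fails if it takes over 208 s, if anything falls off the work surface, if the arm or the gripper's body presses on something with over 40 N, if the wrist force passes 120 N, or if a joint passes its speed limit or range.

ROBOT

A 6-joint arm with a two-finger parallel gripper is mounted at the origin on the work surface. World frame = base frame: x ahead of the robot, y to its left, z up, the work surface at z = 0. Lengths are in m, angles in rad, forces in N, time in s.
With the tool pointing down it reaches from about 0.225 to 0.875 m from the base axis. Payload 3.4 kg.
Tool frame: the origin (TCP) lies at the very end of the fingers, on their centre line; the grasp point (between the pads) lies manip.hold_point_z behind it (manip.hold_point_z is the distance from the TCP to the grasp point, in m); x points along the fingers, y is the direction in which the jaws open and shut, and the axes are right-handed (so a half turn about x gives the same grasp; the last joint's range is limited). The gripper opens to 85 mm and grips with 20 to 120 N. Pads are 22 mm wide; open, the fingers measure 114 mm over their backs; the gripper's body (76 mm by 85 mm) begins 54 mm behind the grasp point. The pads swing forward as they close: fully open they stand 13 mm farther back than shut.
Start: joints at [1.164, 0.276, 1.505, -0, 1.361, -0.121], TCP at [0.162, 0.552, 0.231] pointing down, gripper open.
Joint ranges: [-2.89, 2.89], [-0.75, 2.08], [0.22, 2.7], [-1.18, 4.32], [0.11, 2.71], [-2.7, 2.7]. Speed limits (rad/s): [2.57, 2.57, 3.14, 3.14, 3.14, 3.14].

INTERFACE

Orientations are given as a unit quaternion [w, x, y, z].
In Python, from rig import manip gives the robot as it stands.
- The arm moves only by the tool step_arm, never from a script. Its argument "targets" is a list of rows, each a list of 2 entries, a list of its own where there are three numbers: the shift along the tool's x, y, z in mm, then the turn about the tool's x in degrees. A call has 1 to 20 rows; each row is the pose to reach, as a shift and turn from the pose commanded when the call began, along the tool's axes at that moment; what a row does not reach only later rows make up. A row lasts 1/10 s, in which the tool goes at most 50 mm and 8.59 degrees, less where a joint would pass 70% of its speed; a pose out of reach is approached as far as the arm can. A call with a gripper value outside its range is refused whole. "grip" is the closure, from 0 (fully open) to 1 (shut), set as the call begins (left out, the last holds). The fingers move at their own pace and stop on an object; "grip_force" is the grip in N (left out, the last holds). Time passes only in rows, so rows that repeat a pose let the fingers close. It gives the time, the measured TCP pose, the force and the opening at its end, in the units of the state.
- manip.get_state(): the state, without advancing time (a new reading comes with each control period).
- manip.get_image(name): name is "scene" or "top" or "wrist"; returns a dict with "image" (480x640x3 uint8, red, green, blue), "fx", "fy", "cx", "cy" (pixels), "pose" (4x4, takes a point from camera to world coordinates). Camera axes: x right, y down, z forward; pixel columns grow to the right and rows downward; lengths in m; the calibration is good to about 2 mm. A picture is of the moment at which its call begins. There is no depth.
- manip.sign_off(): hands the job in, once; it reports no verdict.
Trained networks look in a picture, given as the dict that the camera call returned (one of the last four; its "shot" number tells which), for a name from the list of things; names that differ only in an ending like _2 or _b are one class to them, and where a whole thing is asked for, a point or a joint stands for the part that bears it (a point fixed in the world has none). Each returns a list of dicts, best first, with "confidence" (0 to 1); they miss things now and then, are a little off and sometimes report something else, mostly with a low value. They report only what shows in the picture. A call takes as long as a camera call. They do not tell look-alikes from the thing itself.
- manip.search_frame(picture, thing): "xyz" ([x, y, z] in m, in world coordinates, good to about 4 mm: the middle of the surface that is visible of it).
- manip.regions_of(picture, thing): "region" (480x640 bool, what is visible of it).
The state is a dict: "clock": time; "qpos": joint angles; "qd": joint speeds; "effort": joint torques, N m; "position": TCP position; "ee_rot": TCP orientation; "contact_force": force on the tool from outside, world axes, zero at the start; "moment": the same for the moment, N m; "width": finger opening in m.
Only numpy, scipy, OpenCV 4.12 (cv2) and the standard library are available. Lean on these libraries where they do the work, as an engineer would, in place of code of your own. Each camera call takes 0.05 s, during which the arm holds its last target.

## Working session

There is one attempt and no reset: what is moved stays moved. The work goes in short steps, Python scripts to look and compute and a tool call to move; the robot and the scene stay as the last step left them, time stands still between calls to the robot, and variables do not carry over. Pictures are saved under pics/ and viewed, and the job is handed in when it is done.

Besides the shell and the picture viewer there is one more tool, called by a JSON object that holds its "name" and its "arguments". step_arm: Moves the arm, as the interface text tells. Its arguments: {"type":"object","properties":{"targets":{"type":"array"},"grip":{"type":"number"},"grip_force":{"type":"number"}},"required":["targets"]}

```bash
ls; mkdir -p pics; cat > h.py <<'E'
import numpy as np,cv2,sys
sys.path.insert(0,'.')
from rig import manip
def save(p,n,crop=None,s=1):
    im=p["image"][:,:,::-1]
    if crop: x0,y0,x1,y1=crop; im=im[y0:y1,x0:x1]
    if s!=1: im=cv2.resize(im,None,fx=s,fy=s,interpolation=cv2.INTER_CUBIC)
    cv2.imwrite(f'pics/{n}.png',im)
def ray(p,u,v,z):
    T=np.array(p["pose"]);d=T[:3,:3]@np.array([(u-p["cx"])/p["fx"],(v-p["cy"])/p["fy"],1]);o=T[:3,3]
    return o+d*(z-o[2])/d[2]
def proj(p,X):
    T=np.array(p["pose"]);X=np.atleast_2d(X);c=(X-T[:3,3])@T[:3,:3]
    return np.c_[c[:,0]/c[:,2]*p["fx"]+p["cx"],c[:,1]/c[:,2]*p["fy"]+p["cy"]]
E
python3 - <<'E'
from h import *
print(manip.hold_point_z,manip.get_state())
for n in ["scene","top","wrist"]:
    p=manip.get_image(n);save(p,n+'0');print(n,p["fx"],p["cx"],p["cy"],np.round(p["pose"],3).tolist())
    if n=="wrist":continue
    for t in ["casting","cap","element","tray","disc1","bottle","can","tape","hammer","race","wrench","screwdriver"]:
        for r in manip.search_frame(p,t):
            print(t,np.round(r["xyz"],3),round(r["confidence"],2),np.round(proj(p,r["xyz"])[0]))
E
```

```text
pics
0.0187 {'clock': 0.0, 'qpos': array([ 1.16401133e+00,  2.76594244e-01,  1.50613380e+00, -4.49089688e-05,
        1.36069083e+00, -1.20993466e-01]), 'qd': array([ 7.52772438e-05, -6.33093904e-05,  1.02706575e-03, -4.62898110e-04,
        1.62557714e-03,  1.34057418e-04]), 'effort': array([ 3.22952044e-03, -4.16778338e+01, -2.45807147e+01, -2.52422951e-04,
        1.12120082e-02, -2.95830807e-05]), 'position': array([0.16190895, 0.55118406, 0.23043987]), 'ee_rot': array([ 0.69974654,  0.10006835,  0.70005339, -0.10132308]), 'contact_force': array([0.38572408, 0.45437366, 0.12534005]), 'moment': array([ 0.03319296,  0.05509386, -0.01249765]), 'width': 0.08555640441684653}
scene 588.5532970174334 321.78890740187205 240.26308848326838 [[0.467, 0.618, -0.633, 1.622], [0.884, -0.309, 0.35, -0.587], [0.02, -0.723, -0.691, 1.294], [0.0, 0.0, 0.0, 1.0]]
top 530.9926083785364 325.8810322005757 241.00009666257228 [[-0.001, -0.991, 0.136, 0.292], [-1.0, 0.004, 0.019, 0.01], [-0.02, -0.136, -0.991, 1.382], [0.0, 0.0, 0.0, 1.0]]
casting [0.581 0.05  0.044] 0.56 [320. 200.]
cap [ 0.638 -0.006  
[... 270 characters left out ...]
06] 0.76 [178. 184.]
disc1 [0.497 0.421 0.006] 0.74 [180. 235.]
bottle [0.69  0.326 0.109] 0.81 [209. 152.]
tape [0.368 0.474 0.027] 0.6 [155. 284.]
hammer [ 0.554 -0.5    0.022] 0.63 [533. 211.]
hammer [0.58  0.048 0.047] 0.28 [321. 201.]
race [0.259 0.287 0.02 ] 0.91 [228. 327.]
race [0.355 0.163 0.022] 0.7 [277. 289.]
wrench [ 0.376 -0.079  0.009] 0.57 [371. 281.]
screwdriver [0.355 0.158 0.023] 0.79 [278. 289.]
screwdriver [ 0.42  -0.285  0.002] 0.53 [450. 264.]
screwdriver [ 0.376 -0.079  0.009] 0.29 [371. 281.]
wrist 393.48425973275613 319.9960121812962 234.5893580660461 [[0.283, 0.914, 0.292, 0.088], [0.959, -0.269, -0.087, 0.573], [-0.001, 0.305, -0.952, 0.374], [0.0, 0.0, 0.0, 1.0]]
```

View pics/top0.png

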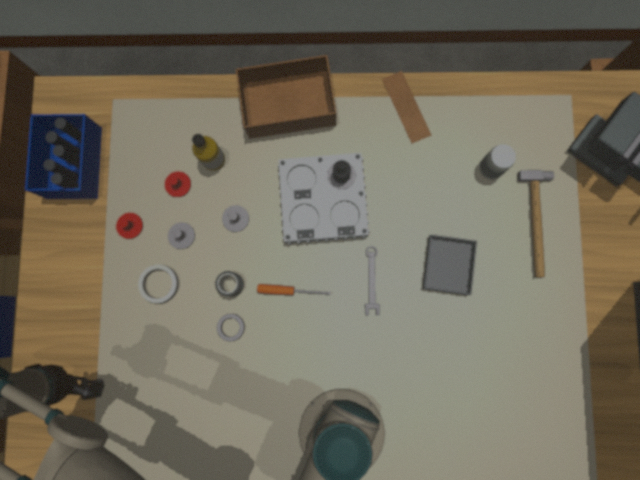

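View pics/scene0.png

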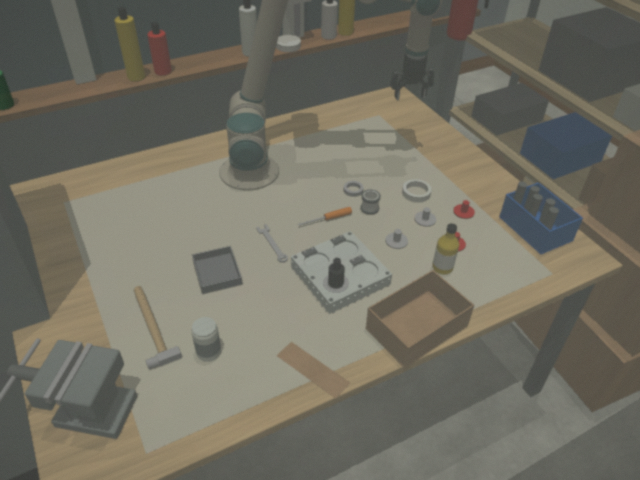

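View pics/wrist0.png

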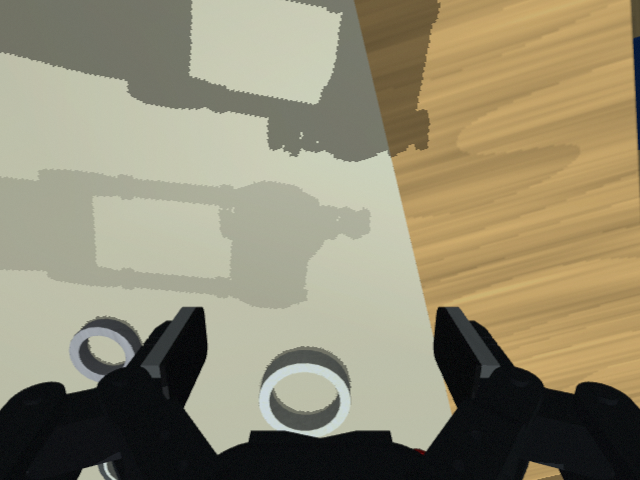

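```bash
python3 - <<'E'
from h import *
p=manip.get_image("top");save(p,'cast1',(265,140,385,255),6)
save(p,'left1',(100,140,265,350),2.8)
np.save('p.npy',p,allow_pickle=True)
for r in manip.regions_of(p,"casting")[:1]:
    m=r["region"].astype(np.uint8);print(m.sum(),cv2.boundingRect(m))
E
```

```text
6976 (278, 153, 91, 92)
```

View pics/cast1.png

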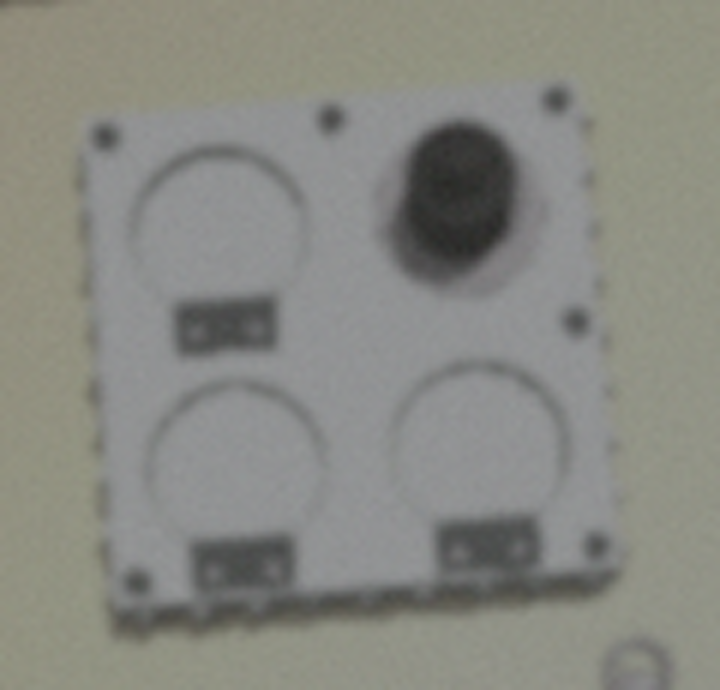

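View pics/left1.png

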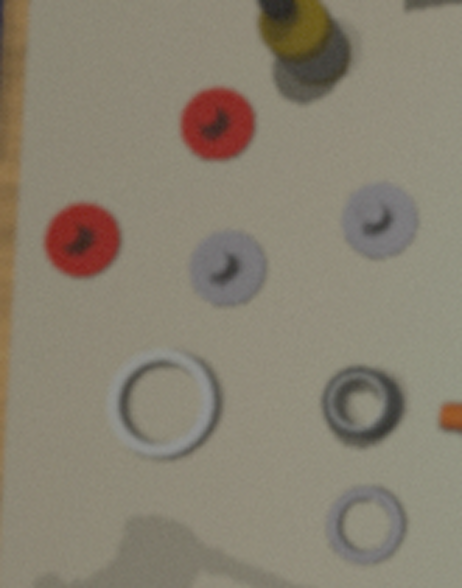

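```bash
cat >> h.py <<'E'
from scipy.spatial.transform import Rotation as Ro
def RR(s): q=s["ee_rot"]; return Ro.from_quat([q[1],q[2],q[3],q[0]])
def goto(X,yaw=None,s=None):
    """print shift (mm, tool axes) and turn so TCP at X; yaw=jaw-axis heading (rad)"""
    s=s or manip.get_state();R=RR(s).as_matrix()
    d=R.T@(np.array(X)-s["position"])*1000
    y=R[:,1];cur=np.arctan2(y[1],y[0]);t=None
    if yaw is not None:
        t=(yaw-cur+np.pi/2)%np.pi-np.pi/2
        t=np.degrees(t)*(-1 if R[2,0]<0 else 1)
    print("goto",np.round(X,4),"shift",np.round(d,1),"turn",None if t is None else round(t,1),"curyaw",round(np.degrees(cur),1),"q6",round(s["qpos"][5],2))
E
python3 - <<'E'
from h import *
p=np.load('p.npy',allow_pickle=True).item()
px=[(279.2,159.7),(361.7,154.2),(367.8,235.8),(283.7,240.8)]
W=np.array([ray(p,*q,0.045)[:2] for q in px]);print(W.round(4))
L=np.array([(108,108),(108,-108),(-108,-108),(-108,108)])/1000
c=W.mean(0);a=np.angle(np.sum((W-c)@[1,1j]*np.conj(L@[1,1j])));print(c,a)
rot=lambda v:c+np.array([[np.cos(a),-np.sin(a)],[np.sin(a),np.cos(a)]])@v
print("resid",[(rot(l)-w).round(4).tolist() for l,w in zip(L,W)])
sp=rot([.052,-.052]);print("sp",sp)
s=manip.get_state();print(RR(s).as_matrix().round(3))
goto([*sp,0.25],a+np.pi/2)
for t in ["disc1"]:
  for r in manip.search_frame(manip.get_image("top"),t): print(r["xyz"].round(4) if hasattr(r["xyz"],'round') else r["xyz"])
E
```

```text
[[ 0.689   0.1573]
 [ 0.7023 -0.0571]
 [ 0.4881 -0.0704]
 [ 0.4761  0.1435]]
[0.58887752 0.04333456] 0.06103506831873069
resid [[0.001, 0.0004], [0.001, -0.0007], [-0.0004, -0.0006], [-0.0016, 0.001]]
sp [ 0.64395254 -0.00539675]
[[-0.     0.282  0.959]
 [ 0.     0.959 -0.282]
 [-1.     0.    -0.   ]]
goto [ 0.644  -0.0054  0.25  ] shift [ -18.7 -398.6  619.4] turn -19.9 curyaw 73.6 q6 -0.12
[0.6352, 0.4301, 0.0061]
[0.5383, 0.2754, 0.0055]
[0.4957, 0.4194, 0.0041]
[0.525, 0.5567, 0.007]
```

{"name": "step_arm", "arguments": {"targets": [[[-120,-367,564],-20],[[-120,-367,564],-20],[[-120,-367,564],-20],[[-120,-367,564],-20],[[-120,-367,564],-20],[[-120,-367,564],-20],[[-120,-367,564],-20],[[-120,-367,564],-20],[[-120,-367,564],-20],[[-120,-367,564],-20],[[-120,-367,564],-20],[[-120,-367,564],-20],[[-120,-367,564],-20],[[-120,-367,564],-20],[[-120,-367,564],-20],[[-120,-367,564],-20],[[-120,-367,564],-20],[[-120,-367,564],-20]], "grip": 0}}

```text
clock: 3.35
position: [0.5989, 0.0418, 0.3514]
ee_rot: [0.707, -0.023, 0.707, 0.023]
contact_force: [0.3, 0.4, -0.0]
width: 0.0854
```

```bash
python3 - <<'E'
from h import *
p=manip.get_image("wrist");save(p,'w1')
np.save('pw.npy',p,allow_pickle=True)
print(np.round(p["pose"],3).tolist())
for t in ["cap","casting"]:
  for r in manip.search_frame(p,t): print(t,r["xyz"],r["confidence"])
goto([.644,-.0054,.25],.061+np.pi/2)
E
```

```text
[[-0.064, 0.951, 0.303, 0.521], [0.998, 0.061, 0.019, 0.036], [-0.001, 0.304, -0.953, 0.495], [0.0, 0.0, 0.0, 1.0]]
cap [0.6368, 0.0024, 0.1055] 0.79
casting [0.5713, 0.0528, 0.0456] 0.63
goto [ 0.644  -0.0054  0.25  ] shift [101.6 -49.8  41.7] turn 0.2 curyaw 93.7 q6 -1.68
```

View pics/w1.png

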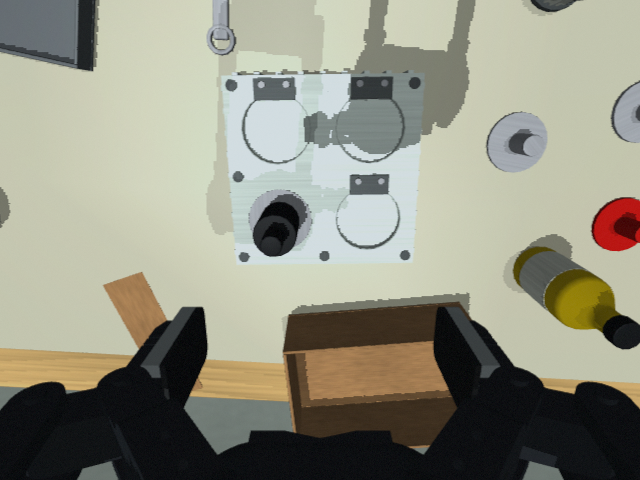

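```bash
python3 - <<'E'
from h import *
p=np.load('pw.npy',allow_pickle=True).item()
c=np.array([.5889,.0433]);a=.061
def loc(v,z): v=np.array(v);return np.r_[c+np.array([[np.cos(a),-np.sin(a)],[np.sin(a),np.cos(a)]])@v,z]
im=p["image"].copy()
p2=dict(p);p2["image"]=im
th=np.linspace(0,2*np.pi,60)
s=4;x0,y0=210,60
big=cv2.resize(im[60:270,210:430],None,fx=3.6,fy=3.6,interpolation=cv2.INTER_CUBIC)
def draw(P,col):
    q=(proj(p,P)+.5-[210,60])*3.6
    cv2.polylines(big,[q.round().astype(int)],True,col,1)
draw(np.array([loc((sx*.108,sy*.108),.045) for sx,sy in [(1,1),(1,-1),(-1,-1),(-1,1)]]),(255,0,0))
for b in [(-.052,.052),(-.052,-.052),(.052,.052)]:
    draw(np.array([loc((b[0]+.0375*np.cos(t),b[1]+.0375*np.sin(t)),.045) for t in th]),(255,0,0))
b=(.052,-.052)
draw(np.array([loc((b[0]+.011*np.cos(t),b[1]+.011*np.sin(t)),.139) for t in th]),(0,255,0))
draw(np.array([loc((b[0]+.023*np.cos(t),b[1]+.023*np.sin(t)),.107) for t in th]),(0,255,0))
cv2.imwrite('pics/fit1.png',big[:,:,::-1])
E
```

```text
(no output)
```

View pics/fit1.png

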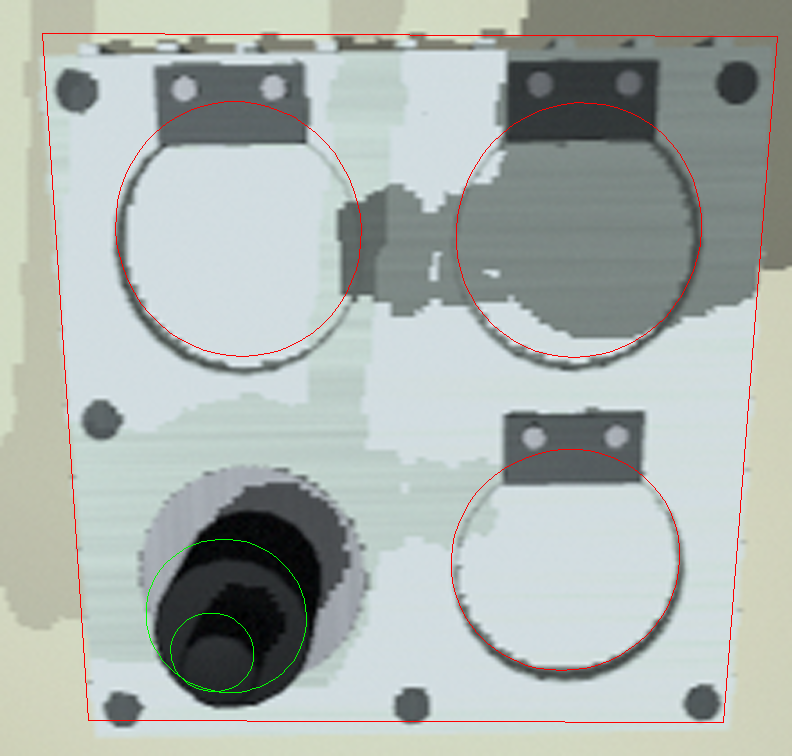

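{"name": "step_arm", "arguments": {"targets": [[[60,-49,44],0],[[100,-49,44],0],[[140,-49,44],0],[[170,-49,44],0],[[191,-49,44],0],[[191,-49,44],0],[[191,-49,44],0]]}}

```text
clock: 4.2
position: [0.6471, -0.0051, 0.161]
ee_rot: [0.707, -0.023, 0.706, 0.023]
contact_force: [-0.3, -0.5, -0.2]
width: 0.0854
```

```bash
python3 - <<'E'
from h import *
p=manip.get_image("wrist");save(p,'w2')
np.save('pw2.npy',p,allow_pickle=True)
s=manip.get_state();print(s["position"],s["contact_force"])
R=RR(s).as_matrix();print(proj(p,[s["position"],s["position"]-R[:,0]*.0187]))
th=np.linspace(0,2*np.pi,40)
c=np.array([.646,-.0045])
print(proj(p,np.array([[*c,.139],[c[0]+.011,c[1],.139],[c[0]-.011,c[1],.139],[c[0],c[1]+.011,.139],[c[0],c[1]-.011,.139]])).round(1))
E
```

```text
[ 0.64789512 -0.00523594  0.16216652] [ 0.19645386 -0.52112265  0.8209662 ]
[[320.97155299 312.33062123]
 [321.04597193 337.863101  ]]
[[322.8 283.9]
 [321.3 305.3]
 [324.4 261.6]
 [346.7 285.3]
 [298.8 282.5]]
```

View pics/w2.png

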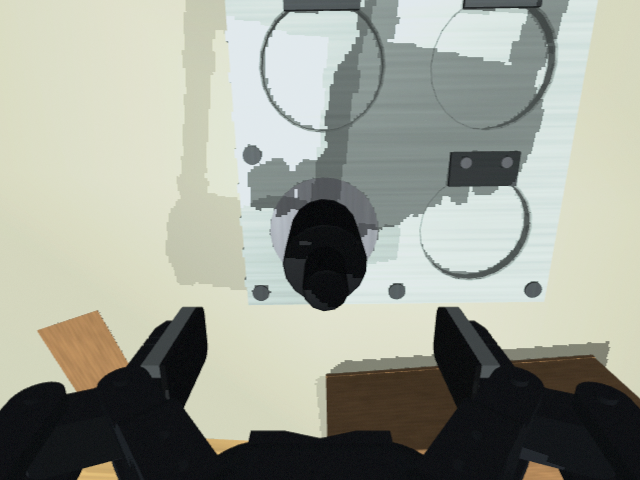

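```bash
python3 - <<'E'
from h import *
p=np.load('pw2.npy',allow_pickle=True).item()
im=p["image"][190:320,260:390][:,:,::-1]
im=np.clip(255*(im/255.)**.45,0,255).astype(np.uint8)
cv2.imwrite('pics/k2.png',cv2.resize(im,None,fx=5,fy=5,interpolation=cv2.INTER_CUBIC))
s=[manip.get_state()["position"] for _ in range(3)];print(s)
E
```

```text
[array([ 0.64789512, -0.00523594,  0.16216652]), array([ 0.64789512, -0.00523594,  0.16216652]), array([ 0.64789512, -0.00523594,  0.16216652])]
```

View pics/k2.png

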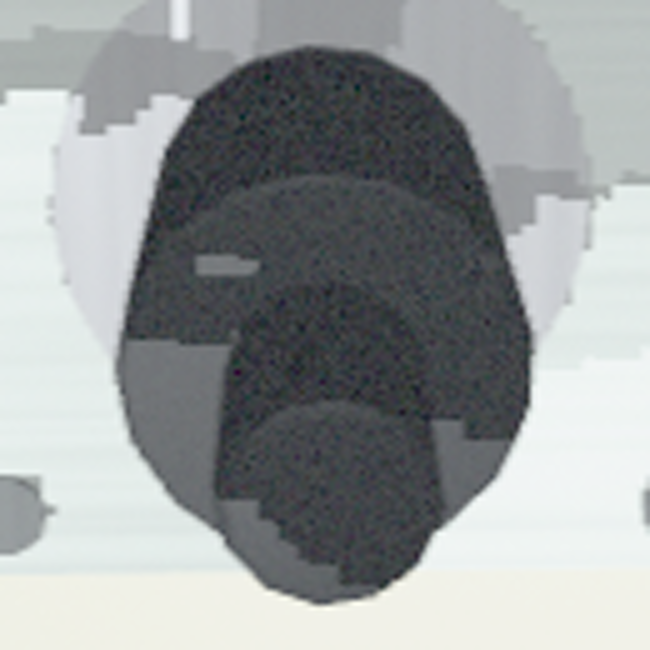

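{"name": "step_arm", "arguments": {"targets": [[[15,0,0],0],[[30,0,0],0],[[42,0,0],0],[[50,0,0],0],[[50,0,0],0],[[50,0,0],0]]}}

```text
clock: 4.85
position: [0.6473, -0.0055, 0.111]
ee_rot: [0.707, -0.022, 0.706, 0.022]
contact_force: [0.4, -0.9, 0.1]
width: 0.085
```

{"name": "step_arm", "arguments": {"targets": [[[0,0,0],0],[[0,0,0],0],[[0,0,0],0],[[0,0,0],0],[[0,0,0],0],[[0,0,0],0],[[0,0,0],0],[[0,0,0],0],[[0,0,0],0],[[0,0,0],0]], "grip": 1, "grip_force": 30}}

```text
clock: 5.85
position: [0.6469, -0.0052, 0.1105]
ee_rot: [0.707, -0.022, 0.707, 0.023]
contact_force: [0.4, 2.4, 2.3]
width: 0.0212
```

```bash
python3 - <<'E'
from h import *
P=[]
for i in range(5):
    p=manip.get_image("wrist");s=manip.get_state();P.append(s["position"])
save(p,'w3');print(np.mean(P,0),np.std(P,0),s["width"],s["contact_force"])
E
```

```text
[ 0.64693508 -0.00521984  0.11046021] [7.15576788e-06 2.16993531e-05 1.17248167e-05] 0.02081867459257224 [0.1094316  3.25717336 2.53749868]
```

View pics/w3.png

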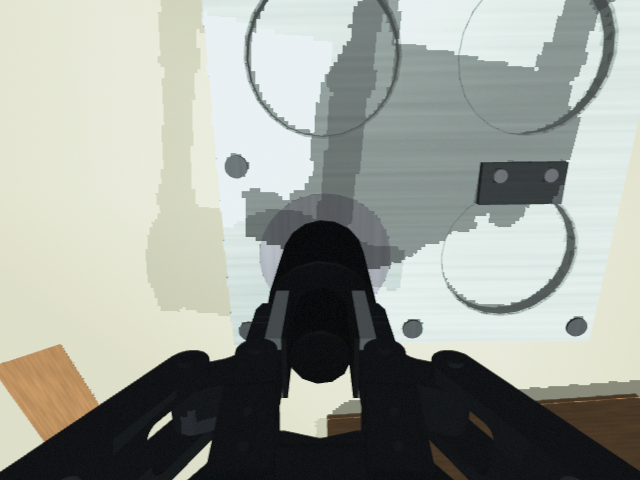

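{"name": "step_arm", "arguments": {"targets": [[[0,0.5,0],0],[[0,0.8,0],0],[[-2,0.8,0],0],[[-4,0.8,0],0],[[-6,0.8,0],0],[[-8,0.8,0],0],[[-10,0.8,0],0],[[-12,0.8,0],0],[[-14,0.8,0],0],[[-16,0.8,0],0]]}}

```text
clock: 7.1
position: [0.6466, -0.0047, 0.1265]
ee_rot: [0.707, -0.022, 0.707, 0.022]
contact_force: [0.2, 0.9, -3.5]
width: 0.021
```

{"name": "step_arm", "arguments": {"targets": [[[-2,0,0],0],[[-4,0,0],0],[[-6,0,0],0],[[-8,0,0],0],[[-10,0,0],0],[[-12,0,0],0],[[-14,0,0],0],[[-16,0,0],0],[[-18,0,0],0],[[-20,0,0],0],[[-23,0,0],0],[[-26,0,0],0]]}}

```text
clock: 8.3
position: [0.6469, -0.0048, 0.1527]
ee_rot: [0.707, -0.022, 0.707, 0.022]
contact_force: [-0.1, -0.2, -1.5]
width: 0.0212
```

{"name": "step_arm", "arguments": {"targets": [[[-5,0,0],0],[[-10,0,0],0],[[-15,0,0],0],[[-20,0,0],0],[[-30,0,0],0],[[-50,0,0],0],[[-80,0,0],0],[[-110,0,0],0],[[-110,0,0],0],[[-110,0,0],0]]}}

```text
clock: 9.3
position: [0.6469, -0.0048, 0.2632]
ee_rot: [0.707, -0.022, 0.706, 0.022]
contact_force: [-0.3, 0.1, -2.3]
width: 0.021
```

```bash
python3 - <<'E'
from h import *
p=manip.get_image("scene");save(p,'s2',(260,210,420,320),5)
p=manip.get_image("top");save(p,'t2',(265,140,500,310),3.4)
for t in ["tray","sleeve","disc1"]:
  for r in manip.search_frame(p,t): print(t,r["xyz"],r["confidence"])
  if t!="tray":continue
  for r in manip.regions_of(p,t)[:1]:
    cs,_=cv2.findContours(r["region"].astype(np.uint8),0,2);b=cv2.minAreaRect(max(cs,key=cv2.contourArea));print(b,cv2.boxPoints(b))
    for q in cv2.boxPoints(b): print(ray(p,*q,.032))
print(manip.get_state()["position"])
E
```

```text
tray [0.4182, -0.2831, 0.0047] 0.78
((448.7821350097656, 264.67822265625), (49.85136032104492, 57.51314926147461), 5.710593223571777) [[421.11877 290.8119 ]
 [426.84155 233.58417]
 [476.4455  238.54456]
 [470.72272 295.77228]]
[ 0.34908546 -0.20396271  0.032     ]
[ 0.49513255 -0.22228623  0.032     ]
[ 0.48180434 -0.34815815  0.032     ]
[ 0.33639535 -0.32809482  0.032     ]
sleeve [0.6381, -0.005, 0.0828] 0.51
disc1 [0.5238, 0.5537, 0.0047] 0.92
disc1 [0.6359, 0.4322, 0.0077] 0.89
disc1 [0.4972, 0.4209, 0.006] 0.88
disc1 [0.5365, 0.2748, 0.0052] 0.74
[ 0.64617726 -0.00469228  0.26092891]
```

View pics/s2.png

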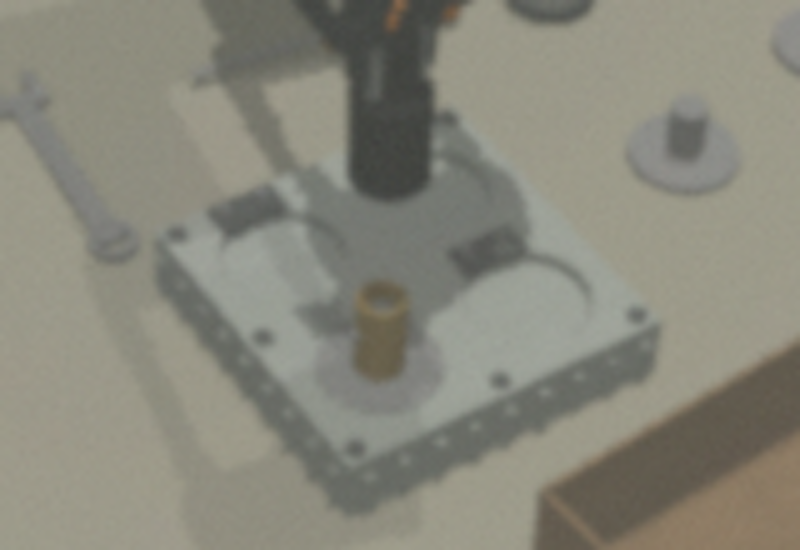

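View pics/t2.png

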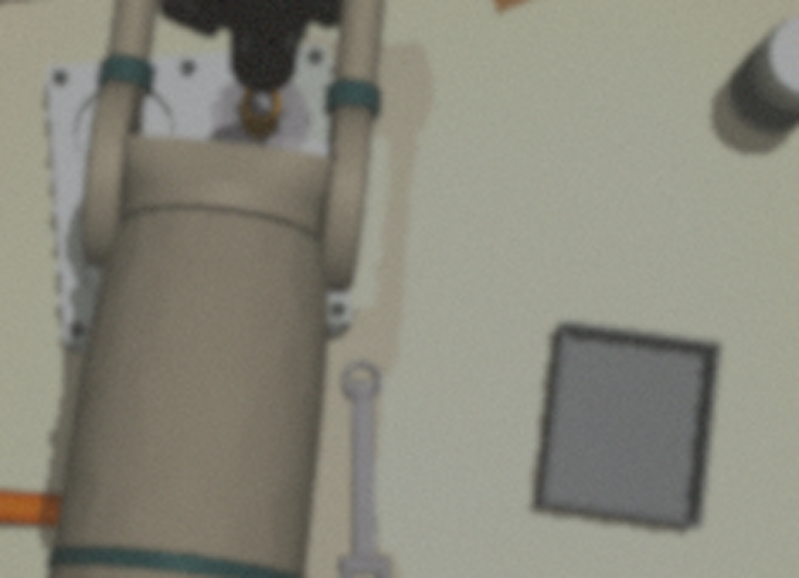

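```bash
python3 - <<'E'
from h import *
goto([.417,-.278,.13])
E
```

```text
goto [ 0.417 -0.278  0.13 ] shift [ 131.4 -258.3 -245.7] turn None curyaw 93.6 q6 -1.75
```

{"name": "step_arm", "arguments": {"targets": [[[0,-35,-33],0],[[0,-70,-66],0],[[0,-104,-98],0],[[10,-138,-131],0],[[40,-172,-164],0],[[70,-206,-197],0],[[100,-240,-229],0],[[125,-258,-246],0],[[131,-258,-246],0],[[131,-258,-246],0],[[131,-258,-246],0],[[131,-258,-246],0]]}}

```text
clock: 10.8
position: [0.4191, -0.2776, 0.1324]
ee_rot: [0.708, -0.023, 0.706, 0.022]
contact_force: [0.2, 0.6, -1.1]
width: 0.021
```

```bash
python3 - <<'E'
from h import *
p=manip.get_image("wrist");save(p,'w4')
s=manip.get_state();print(s["position"],s["qpos"],s["width"])
E
```

```text
[ 0.41909935 -0.27749481  0.13246615] [-7.23685764e-01  2.45603070e-01  1.81276174e+00  4.99907785e-04
  1.08058591e+00 -2.35980922e+00] 0.021026877675980694
```

View pics/w4.png

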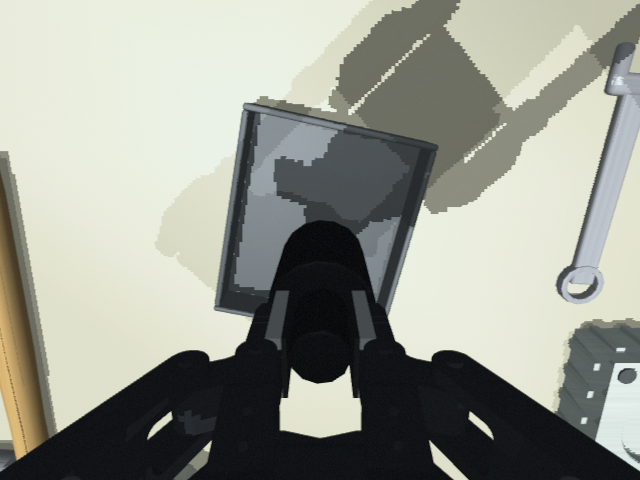

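{"name": "step_arm", "arguments": {"targets": [[[15,0,0],0],[[30,0,0],0],[[42,0,0],0],[[51,0,0],0],[[55,0,0],0],[[57,0,0],0],[[58,0,0],0],[[59,0,0],0],[[59,0,0],0]]}}

```text
clock: 11.75
position: [0.4177, -0.2779, 0.0725]
ee_rot: [0.707, -0.022, 0.707, 0.022]
contact_force: [0.7, 0.3, -0.5]
width: 0.0207
```

{"name": "step_arm", "arguments": {"targets": [[[1,0,0],0],[[2,0,0],0],[[3,0,0],0],[[3,0,0],0]]}}

```text
clock: 12.15
position: [0.4176, -0.2778, 0.0694]
ee_rot: [0.707, -0.022, 0.707, 0.022]
contact_force: [0.1, 0.1, 0.4]
width: 0.0212
```

{"name": "step_arm", "arguments": {"targets": [[[0.5,0,0],0],[[1,0,0],0],[[1,0,0],0]]}}

```text
clock: 12.45
position: [0.4178, -0.2778, 0.0693]
ee_rot: [0.707, -0.022, 0.706, 0.022]
contact_force: [-1.8, 1.7, 7.6]
width: 0.0207
```

{"name": "step_arm", "arguments": {"targets": [[[0,0,0],0],[[0,0,0],0],[[0,0,0],0],[[0,0,0],0],[[0,0,0],0],[[0,0,0],0],[[0,0,0],0],[[-15,0,0],0],[[-40,0,0],0],[[-80,0,0],0],[[-120,0,0],0],[[-160,0,0],0],[[-160,0,0],0]], "grip": 0}}

```text
clock: 13.75
position: [0.4203, -0.2801, 0.2341]
ee_rot: [0.71, -0.025, 0.704, 0.019]
contact_force: [0.5, -0.4, 0.5]
width: 0.0854
```

```bash
python3 - <<'E'
from h import *
p=manip.get_image("wrist");save(p,'w5')
s=manip.get_state();print(s["position"],s["qpos"],s["width"])
p=manip.get_image("top");save(p,'t5')
for t in ["element"]:
  for r in manip.search_frame(p,t): print(t,r["xyz"],r["confidence"])
E
```

```text
[ 0.41890283 -0.27897609  0.23119052] [-7.25904358e-01  1.63956763e-01  1.65599797e+00  7.57410248e-05
  1.31477743e+00 -2.36000564e+00] 0.08549812307353287
element [0.3676, 0.2827, 0.0619] 0.76
```

View pics/w5.png

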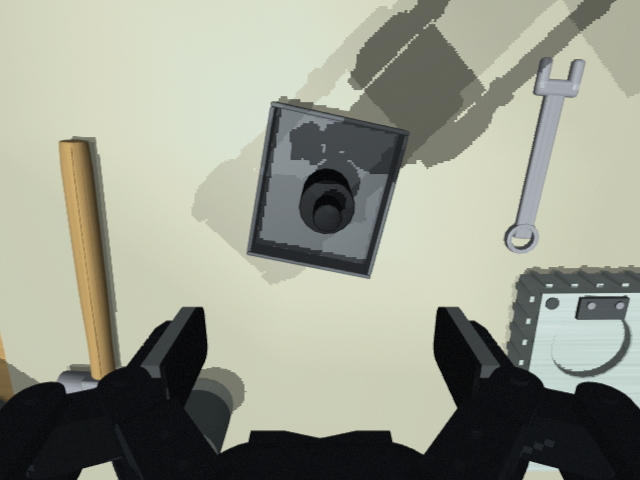

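View pics/t5.png

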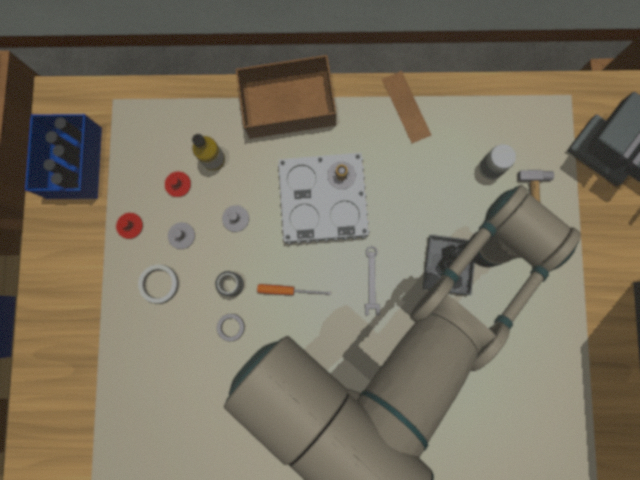

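```bash
python3 - <<'E'
from h import *
goto([.362,.2825,.22],.065+np.pi/2)
E
```

```text
goto [0.362  0.2825 0.22  ] shift [  8.1 562.2 -19.5] turn -0.1 curyaw 93.6 q6 -2.36
```

{"name": "step_arm", "arguments": {"targets": [[[0,47,-1],0],[[0,94,-3],0],[[0,141,-5],0],[[0,188,-7],0],[[0,235,-8],0],[[0,282,-10],0],[[0,329,-12],0],[[0,376,-14],0],[[0,423,-15],0],[[0,470,-16],0],[[0,515,-18],0],[[4,550,-20],0],[[8,562,-20],0],[[8,562,-20],0],[[8,562,-20],0],[[8,562,-20],0]]}}

```text
clock: 15.5
position: [0.3621, 0.2803, 0.22]
ee_rot: [0.707, -0.022, 0.707, 0.021]
contact_force: [1.1, -0.3, -0.9]
width: 0.0855
```

```bash
python3 - <<'E'
from h import *
p=manip.get_image("wrist");p=manip.get_image("wrist");save(p,'w6')
np.save('pw6.npy',p,allow_pickle=True)
s=manip.get_state();print(s["position"],s["qpos"],s["width"])
for t in ["element"]:
  for r in manip.search_frame(p,t): print(t,r["xyz"],r["confidence"])
E
```

```text
[0.36235678 0.28056104 0.22040465] [ 5.07100932e-01  1.06037793e-01  1.75415304e+00 -3.51028563e-04
  1.28137532e+00 -1.12483299e+00] 0.08518515702783201
element [0.374, 0.2806, 0.0615] 0.65
```

View pics/w6.png

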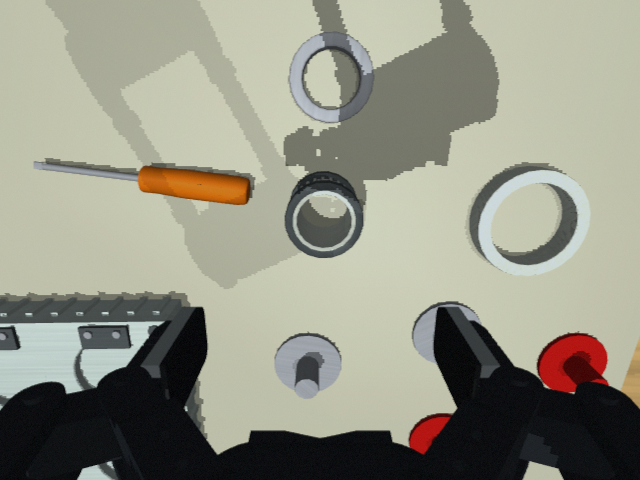

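```bash
python3 - <<'E'
from h import *
p=np.load('pw6.npy',allow_pickle=True).item()
print(ray(p,324.5,220.5,.06))
# edges of big ring fit
g=cv2.cvtColor(p["image"],cv2.COLOR_RGB2GRAY)
t=manip.get_image("top");save(t,'t6',(210,265,250,305),15)
np.save('pt6.npy',t,allow_pickle=True)
goto([.367,.2807,.12])
E
```

```text
[0.36950187 0.28357029 0.06      ]
goto [0.367  0.2807 0.12  ] shift [100.6  -0.5   4.5] turn None curyaw 93.5 q6 -1.12
```

View pics/t6.png

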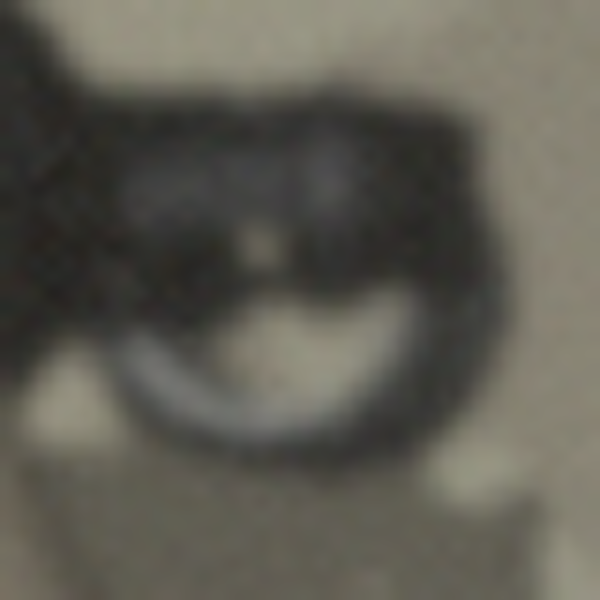

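{"name": "step_arm", "arguments": {"targets": [[[40,1,4],0],[[80,1,4],0],[[110,1,4],0],[[125,1,4],0],[[125,1,4],0],[[125,1,4],0],[[125,1,4],0]]}}

```text
clock: 16.4
position: [0.3671, 0.2835, 0.0966]
ee_rot: [0.708, -0.022, 0.706, 0.023]
contact_force: [0.6, -0.7, -0.8]
width: 0.0852
```

```bash
python3 - <<'E'
from h import *
p=manip.get_image("wrist");p=manip.get_image("wrist");save(p,'w7')
s=manip.get_state();print(s["position"],proj(p,[.367,.282,.06]),proj(p,s["position"]))
E
```

```text
[0.36691441 0.2835301  0.09656245] [[318.00483017 272.90311023]] [[321.33841168 308.83710303]]
```

View pics/w7.png

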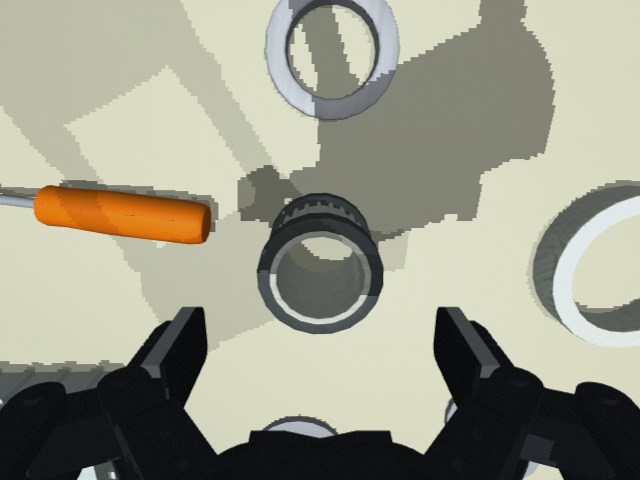

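{"name": "step_arm", "arguments": {"targets": [[[20,0,0],0],[[40,0,0],0],[[55,0,0],0],[[64,0,0],0],[[67,0,0],0],[[67,0,0],0],[[67,0,0],0]]}}

```text
clock: 17.2
position: [0.3666, 0.2835, 0.029]
ee_rot: [0.707, -0.022, 0.706, 0.023]
contact_force: [0.6, 0.5, -0.9]
width: 0.0858
```

{"name": "step_arm", "arguments": {"targets": [[[0,0,0],0],[[0,0,0],0],[[0,0,0],0],[[0,0,0],0],[[0,0,0],0],[[0,0,0],0],[[0,0,0],0],[[0,0,0],0],[[0,0,0],0],[[0,0,0],0]], "grip": 1, "grip_force": 45}}

```text
clock: 18.2
position: [0.3665, 0.2835, 0.0294]
ee_rot: [0.707, -0.022, 0.706, 0.023]
contact_force: [-1.9, -0.3, 6.7]
width: 0.0632
```

```bash
python3 - <<'E'
from h import *
p=manip.get_image("wrist");p=manip.get_image("wrist");save(p,'w8')
s=manip.get_state();print(s["position"],s["contact_force"],s["width"],proj(p,s["position"]))
E
```

```text
[0.36644783 0.28352916 0.02946064] [-1.88884325  0.4038514   7.34741004] 0.06328348269413472 [[321.34771746 309.26847825]]
```

View pics/w8.png

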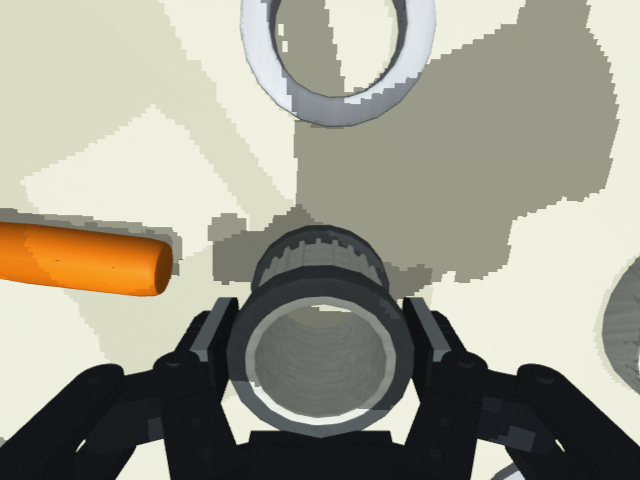

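```bash
python3 - <<'E'
from h import *
p=manip.get_image("wrist")
s=manip.get_state();R=RR(s).as_matrix()
A=s["position"]-R[:,0]*.0305
# ellipse from projected circle
th=np.linspace(0,2*np.pi,200)
for dz in (0,.001,.002,.003,.004,.005):
    C=A+R[:,2]*dz
    q=proj(p,np.array([C+.032*(np.cos(t)*R[:,1]+np.sin(t)*R[:,2]) for t in th]))
    q2=proj(p,np.array([C+.022*(np.cos(t)*R[:,1]+np.sin(t)*R[:,2]) for t in th]))
    print(dz,q.min(0).round(1),q.max(0).round(1),q2.min(0).round(1),q2.max(0).round(1))
im=np.clip(255*(p["image"][255:445,215:425]/255.)**.6,0,255).astype(np.uint8)[:,:,::-1]
cv2.imwrite('pics/w8z.png',cv2.resize(im,None,fx=3.6,fy=3.6,interpolation=cv2.INTER_CUBIC))
E
```

```text
0 [225.1 264.3] [418.  430.8] [255.3 293.8] [387.8 407.9]
0.001 [225.3 267.3] [417.8 433. ] [255.5 296.6] [387.6 410.2]
0.002 [225.5 270.3] [417.6 435.3] [255.6 299.5] [387.4 412.5]
0.003 [225.8 273.3] [417.3 437.5] [255.8 302.3] [387.3 414.9]
0.004 [226.  276.3] [417.1 439.7] [255.9 305.1] [387.1 417.2]
0.005 [226.2 279.2] [416.9 441.9] [256.1 307.9] [387.  419.5]
```

View pics/w8z.png

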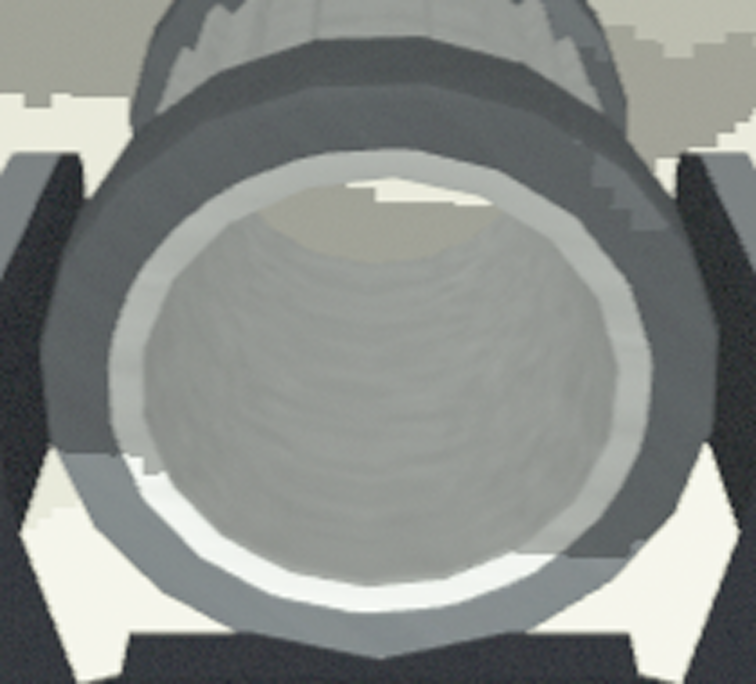

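```bash
python3 - <<'E'
from h import *
im=cv2.imread('pics/w3.png')[320:390,270:370]
im=np.clip(255*(im/255.)**.4,0,255).astype(np.uint8)
cv2.imwrite('pics/w3z.png',cv2.resize(im,None,fx=7,fy=7,interpolation=cv2.INTER_CUBIC))
p=manip.get_image("wrist")
s=manip.get_state();R=RR(s).as_matrix()
A=s["position"]-R[:,0]*.0285
th=np.linspace(0,2*np.pi,200)
for dz in (0,.001,.002,.003,.004,.005):
    C=A+R[:,2]*dz
    q=proj(p,np.array([C+.011*(np.cos(t)*R[:,1]+np.sin(t)*R[:,2]) for t in th]))
    print(dz,q.min(0).round(1),q.max(0).round(1))
E
```

```text
0 [288.9 321.3] [354.1 377.6]
0.001 [289. 324.] [354.1 380. ]
0.002 [289.1 326.7] [354.  382.5]
0.003 [289.2 329.3] [353.9 384.9]
0.004 [289.2 332. ] [353.8 387.3]
0.005 [289.3 334.6] [353.8 389.7]
```

View pics/w3z.png

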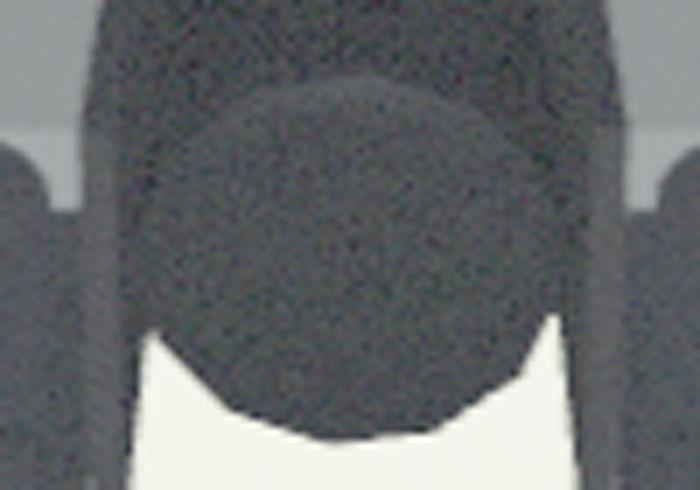

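{"name": "step_arm", "arguments": {"targets": [[[-3,0,0],0],[[-8,0,0],0],[[-20,0,0],0],[[-50,0,0],0],[[-90,0,0],0],[[-130,0,0],0],[[-170,-20,16],0],[[-170,-55,47],0],[[-170,-90,77],0],[[-170,-125,107],0],[[-170,-160,137],0],[[-170,-195,167],0],[[-170,-230,197],0],[[-170,-265,226],0],[[-170,-295,252],0],[[-170,-305,261],0],[[-170,-305,261],0],[[-170,-305,261],0],[[-170,-305,261],0]]}}

```text
clock: 20.3
position: [0.6443, -0.0034, 0.1982]
ee_rot: [0.706, -0.022, 0.707, 0.023]
contact_force: [-0.7, -0.2, -3.0]
width: 0.063
```

```bash
python3 - <<'E'
from h import *
p=manip.get_image("wrist");p=manip.get_image("wrist");save(p,'w9')
s=manip.get_state();print(s["contact_force"],s["width"])
goto([.646,-.0047,.15],.065+np.pi/2)
p=manip.get_image("scene");save(p,'s9',(260,190,420,300),5)
E
```

```text
[-0.6811147   0.6014467  -2.27047294] 0.06301245849077886
goto [ 0.646  -0.0047  0.15  ] shift [48.6 -1.4  1.2] turn -0.0 curyaw 93.7 q6 -1.75
```

View pics/w9.png

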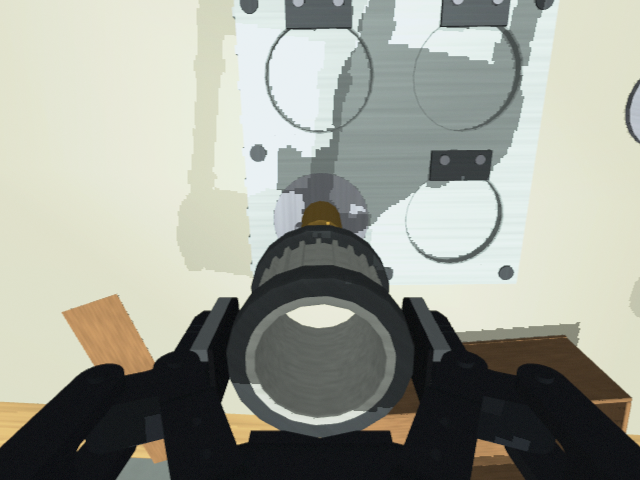

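View pics/s9.png

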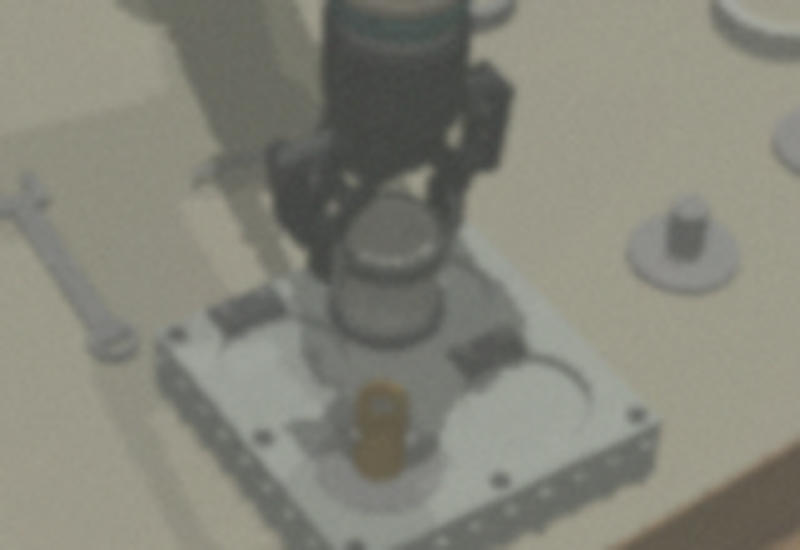

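{"name": "step_arm", "arguments": {"targets": [[[15,-1.4,1.2],0],[[30,-1.4,1.2],0],[[43,-1.4,1.2],0],[[47,-1.4,1.2],0],[[47,-1.4,1.2],0],[[47,-1.4,1.2],0]]}}

```text
clock: 21.05
position: [0.6475, -0.006, 0.1519]
ee_rot: [0.707, -0.022, 0.706, 0.022]
contact_force: [0.7, -0.1, -2.9]
width: 0.0627
```

```bash
python3 - <<'E'
from h import *
p=manip.get_image("wrist");p=manip.get_image("wrist");save(p,'w10',(180,140,460,450),2.5)
s=manip.get_state();print(s["position"],s["contact_force"])
p=manip.get_image("scene");save(p,'s10',(280,210,400,300),6)
E
```

```text
[ 0.64765163 -0.00613008  0.15219411] [-0.02930784 -0.22242823 -3.38535959]
```

View pics/s10.png

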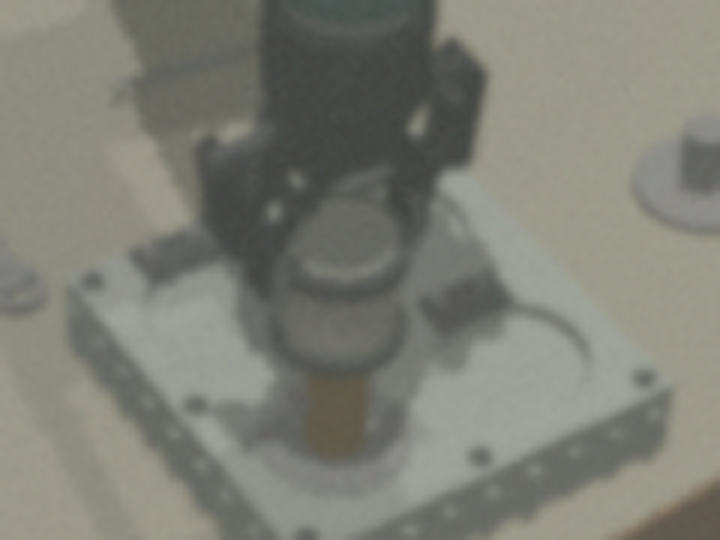

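View pics/w10.png

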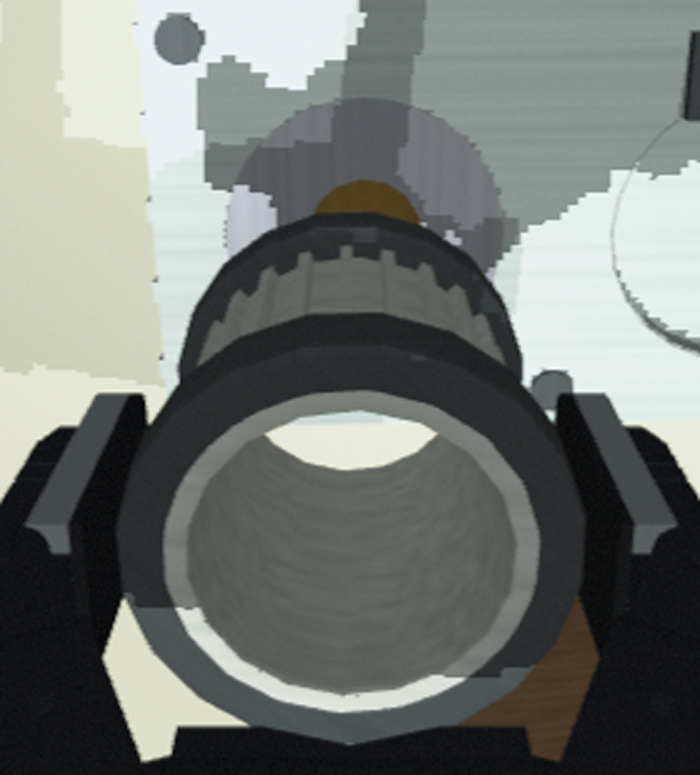

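{"name": "step_arm", "arguments": {"targets": [[[0,2,-1],0],[[0,3.6,-1.5],0],[[0,3.6,-1.5],0],[[0,3.6,-1.5],0],[[0,3.6,-1.5],0]]}}

```text
clock: 21.7
position: [0.6453, -0.0026, 0.1513]
ee_rot: [0.707, -0.022, 0.707, 0.022]
contact_force: [-0.3, -0.3, -2.3]
width: 0.0633
```

```bash
python3 - <<'E'
from h import *
p=manip.get_image("wrist");p=manip.get_image("wrist");save(p,'w11',(180,140,460,450),2.5)
s=manip.get_state();print(s["position"],s["contact_force"],s["qd"])
E
```

```text
[ 0.64535824 -0.00268057  0.15129326] [ 1.37935433 -0.73293775 -3.98786417] [-0.00058061 -0.00011351 -0.0022031   0.00020722 -0.00116861 -0.00034126]
```

View pics/w11.png

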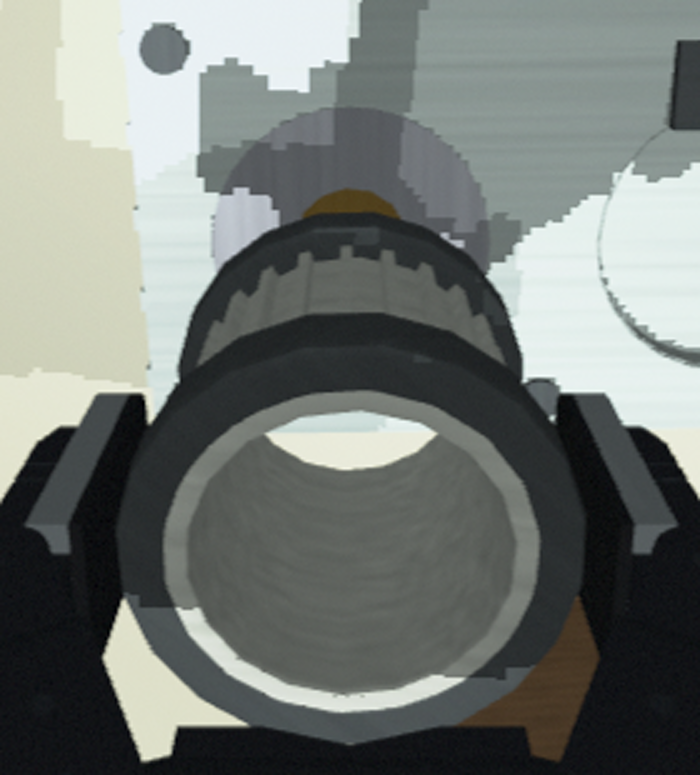

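```bash
python3 - <<'E'
from h import *
from scipy.optimize import fsolve
p=manip.get_image("wrist");th=np.linspace(0,2*np.pi,200)
def f(v):
    q=proj(p,np.c_[v[0]+v[2]*np.cos(th),v[1]+v[2]*np.sin(th),0*th+.045])
    return [q[:,0].min()-265.2,q[:,0].max()-376,q[:,1].min()-182.8]
print(fsolve(f,[.646,-.003,.028]))
R=RR(manip.get_state()).as_matrix();P=manip.get_state()["position"]
# element lower flange extents in crop: x 180..522,y top 212
def g(v):
    C=P+R[:,0]*.0295+R[:,1]*v[0]+R[:,2]*v[1]
    q=proj(p,np.array([C+.032*(np.cos(t)*R[:,1]+np.sin(t)*R[:,2])-R[:,0]*.0 for t in th]))
    return [q[:,0].mean()-320.4,q[:,1].min()-(140+212/2.5)]
print(fsolve(g,[0,0.003]))
E
```

```text
[ 0.64959935 -0.00268993  0.03692483]
[-0.0005528   0.00484617]
```

{"name": "step_arm", "arguments": {"targets": [[[6,0,0],0],[[12,0,0],0],[[17,0,0],0],[[22,0,0],0],[[27,0,0],0],[[32,0,0],0],[[37,0,0],0],[[42,0,0],0],[[42,0,0],0]]}}

```text
clock: 22.75
position: [0.6447, -0.0025, 0.1083]
ee_rot: [0.706, -0.022, 0.707, 0.022]
contact_force: [-0.4, 0.3, -2.9]
width: 0.063
```

{"name": "step_arm", "arguments": {"targets": [[[4,0,0],0],[[8,0,0],0],[[12,0,0],0],[[16,0,0],0],[[20,0,0],0],[[24,0,0],0],[[27,0,0],0],[[30,0,0],0],[[30,0,0],0]]}}

```text
clock: 23.65
position: [0.645, -0.0026, 0.0788]
ee_rot: [0.706, -0.022, 0.707, 0.022]
contact_force: [-0.2, 0.0, -3.7]
width: 0.0631
```

{"name": "step_arm", "arguments": {"targets": [[[1,0,0],0],[[2,0,0],0],[[3,0,0],0],[[4,0,0],0],[[4,0,0],0]]}}

```text
clock: 24.15
position: [0.6452, -0.0026, 0.0752]
ee_rot: [0.707, -0.022, 0.707, 0.022]
contact_force: [-0.4, 0.2, -3.3]
width: 0.063
```

{"name": "step_arm", "arguments": {"targets": [[[0.5,0,0],0],[[1,0,0],0],[[1.5,0,0],0],[[1.5,0,0],0]]}}

```text
clock: 24.55
position: [0.6454, -0.0026, 0.0745]
ee_rot: [0.707, -0.022, 0.707, 0.022]
contact_force: [-1.8, -0.9, 3.6]
width: 0.0631
```

Contact at the expected height. Release and rise.

{"name": "step_arm", "arguments": {"targets": [[[0,0,0],0],[[0,0,0],0],[[0,0,0],0],[[0,0,0],0],[[0,0,0],0],[[0,0,0],0],[[-10,0,0],0],[[-30,0,0],0],[[-60,0,0],0],[[-100,0,0],0],[[-150,0,0],0],[[-150,0,0],0],[[-150,0,0],0]], "grip": 0}}

```text
clock: 25.85
position: [0.6461, -0.0027, 0.2264]
ee_rot: [0.708, -0.023, 0.705, 0.022]
contact_force: [-1.0, 0.9, -0.7]
width: 0.0858
```

```bash
python3 - <<'E'
from h import *
p=manip.get_image("wrist");p=manip.get_image("wrist");save(p,'w12')
np.save('pw12.npy',p,allow_pickle=True)
s=manip.get_state();print(s["position"],s["contact_force"])
p=manip.get_image("scene");save(p,'s12',(280,210,400,300),6)
p=manip.get_image("top");save(p,'t12')
for r in manip.search_frame(p,"disc1"): print(r["xyz"],r["confidence"],proj(p,r["xyz"]).round())
E
```

```text
[ 0.64450418 -0.0025162   0.22310853] [-0.64586012 -0.18877911 -1.52269594]
[0.5247, 0.5557, 0.0054] 0.93 [[130. 225.]]
[0.6327, 0.4322, 0.0088] 0.86 [[177. 185.]]
[0.4959, 0.4162, 0.006] 0.8 [[182. 236.]]
[0.5405, 0.2753, 0.0058] 0.66 [[236. 219.]]
[0.3592, 0.1824, 0.0201] 0.56 [[269. 287.]]
[0.4178, -0.2698, 0.0662] 0.41 [[449. 262.]]
```

View pics/w12.png

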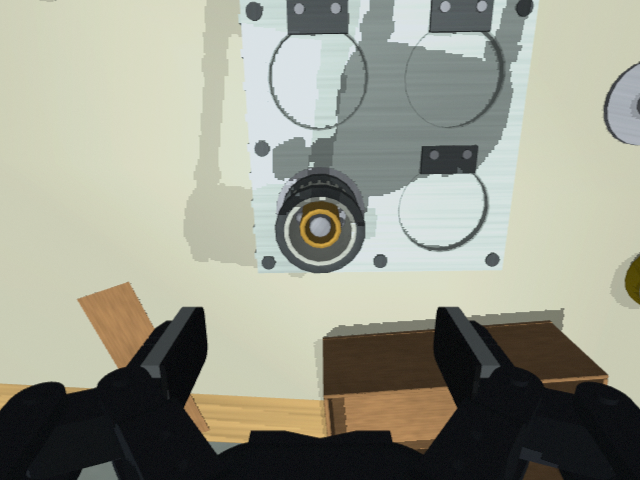

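View pics/s12.png

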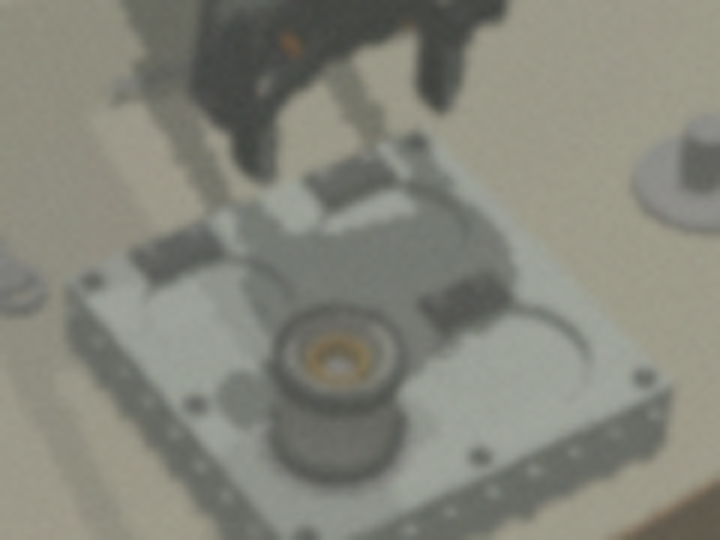

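View pics/t12.png

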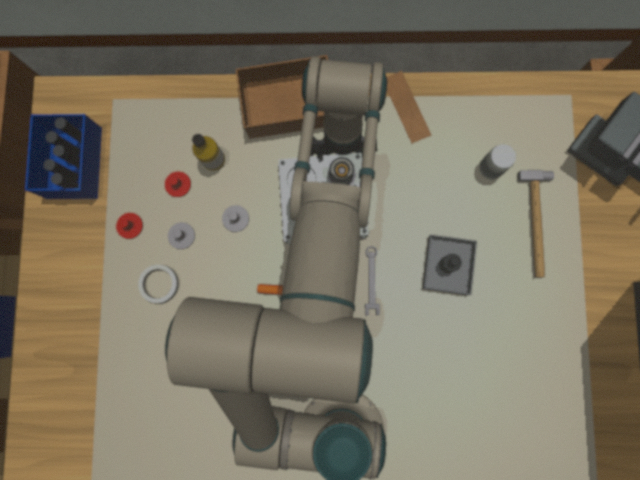

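```bash
python3 - <<'E'
from h import *
from scipy.optimize import least_squares
p=np.load('pw12.npy',allow_pickle=True).item();th=np.linspace(0,2*np.pi,300)
im=p["image"][0:275,235:525][:,:,::-1]
cv2.imwrite('pics/w12z.png',cv2.resize(im,None,fx=2.7,fy=2.7,interpolation=cv2.INTER_CUBIC))
def cen(l,r,b):
    def f(v):
        q=proj(p,np.c_[v[0]+.0375*np.cos(th),v[1]+.0375*np.sin(th),0*th+.045])
        return [q[:,0].min()-l,q[:,0].max()-r,q[:,1].max()-b]
    s=least_squares(f,[.59,.04],x_scale=.01);return s.x,s.fun
B={}
for n,e in dict(bore1=(405,504,128),bore2=(270,367,129),bore3=(399,488.5,250)).items():
    print(n,*[x.round(4) for x in cen(*e)]);B[n]=cen(*e)[0]
L=dict(bore1=(-.052,.052),bore2=(-.052,-.052),bore3=(.052,.052))
w=np.array([B[k] for k in L])@[1,1j];l=np.array([L[k] for k in L])@[1,1j]
a=np.angle(np.sum((w-w.mean())*np.conj(l-l.mean())));c=w.mean()-np.exp(1j*a)*l.mean()
print(c,a,abs(w-c-np.exp(1j*a)*l),"spindle",c+np.exp(1j*a)*(.052-.052j))
for r in manip.search_frame(manip.get_image("wrist"),"bore1"): print(r)
E
```

```text
bore1 [0.5383 0.0925] [-0.0099  0.0098  0.0008]
bore2 [ 0.5456 -0.0108] [-0.6571  0.6571  0.0503]
bore3 [0.6407 0.1006] [-0.0415  0.0412  0.0032]
(0.5934636454249662+0.04481805488608982j) 0.07667087089909265 [0.00069536 0.00023487 0.00066406] spindle (0.6492938616331029-0.0030462006513434156j)
{'xyz': [0.5689, 0.0525, 0.0437], 'confidence': 0.64}
{'xyz': [0.6498, -0.0078, 0.1053], 'confidence': 0.2}
```

View pics/w12z.png

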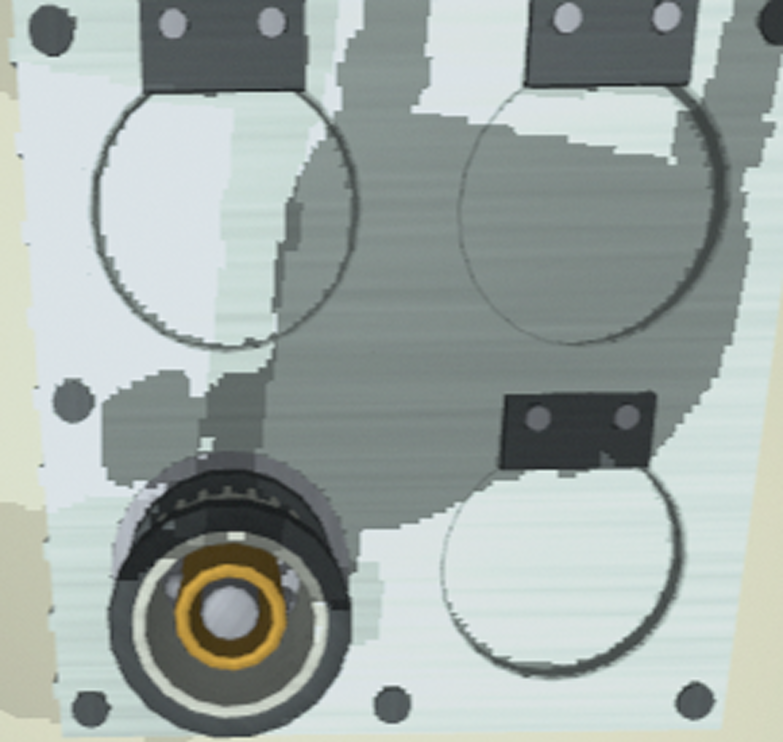

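```bash
python3 - <<'E'
from h import *
goto([.539,.278,.12],.070+np.pi/2)
E
```

```text
goto [0.539 0.278 0.12 ] shift [102.8 286.6 -87.6] turn -0.4 curyaw 93.6 q6 -1.75
```

{"name": "step_arm", "arguments": {"targets": [[[0,45,-14],0],[[0,90,-28],0],[[0,135,-42],0],[[0,180,-55],0],[[20,220,-67],0],[[50,255,-78],0],[[85,280,-86],0],[[103,287,-88],-0.4],[[103,287,-88],-0.4],[[103,287,-88],-0.4],[[103,287,-88],-0.4]]}}

```text
clock: 27.3
position: [0.5408, 0.2779, 0.1222]
ee_rot: [0.708, -0.024, 0.706, 0.025]
contact_force: [0.6, 0.3, -0.2]
width: 0.0851
```

```bash
python3 - <<'E'
from h import *
p=manip.get_image("wrist");p=manip.get_image("wrist");save(p,'w13')
np.save('pw13.npy',p,allow_pickle=True)
s=manip.get_state();print(s["position"],s["qpos"])
R=RR(s).as_matrix();print(proj(p,[s["position"],[.539,.278,.044],[.539,.278,.006]]))
E
```

```text
[0.54073229 0.27778236 0.12230736] [ 3.60223384e-01  3.99690389e-01  1.60003353e+00 -1.36956610e-04
  1.13893277e+00 -1.27950671e+00]
[[321.29916091 308.97480248]
 [321.54200489 242.2871961 ]
 [321.37323655 224.26953112]]
```

View pics/w13.png

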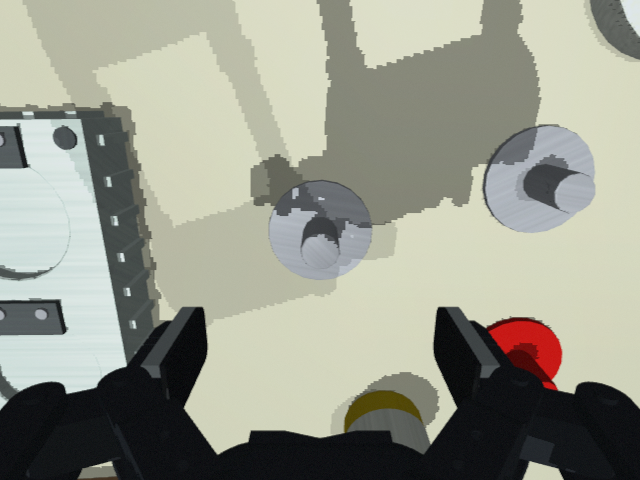

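{"name": "step_arm", "arguments": {"targets": [[[30,0,-1.3],0],[[60,0,-1.3],0],[[85,0,-1.3],0],[[100,0,-1.3],0],[[106,0,-1.3],0],[[108,0,-1.3],0],[[108,0,-1.3],0],[[108,0,-1.3],0]]}}

```text
clock: 28.2
position: [0.539, 0.2784, 0.0141]
ee_rot: [0.707, -0.024, 0.706, 0.025]
contact_force: [-0.1, -0.0, 0.6]
width: 0.0851
```

{"name": "step_arm", "arguments": {"targets": [[[0,0,0],0],[[0,0,0],0],[[0,0,0],0],[[0,0,0],0],[[0,0,0],0],[[0,0,0],0],[[0,0,0],0],[[0,0,0],0],[[0,0,0],0],[[0,0,0],0]], "grip": 1, "grip_force": 30}}

```text
clock: 29.2
position: [0.5382, 0.2782, 0.0131]
ee_rot: [0.707, -0.025, 0.707, 0.025]
contact_force: [-0.4, -0.8, 3.5]
width: 0.0235
```

```bash
python3 - <<'E'
from h import *
p=manip.get_image("wrist");p=manip.get_image("wrist");save(p,'w14')
im=p["image"][230:400,230:410][:,:,::-1]
cv2.imwrite('pics/w14z.png',cv2.resize(im,None,fx=4.2,fy=4.2,interpolation=cv2.INTER_CUBIC))
s=manip.get_state();print(s["position"],s["contact_force"],s["width"])
R=RR(s).as_matrix();P=s["position"]
th=np.linspace(0,2*np.pi,200)
for dz in np.arange(0,.007,.001):
    C=np.r_[(P+R[:,2]*dz)[:2],.044]
    q=proj(p,np.array([C+.012*(np.cos(t)*R[:,1]+np.sin(t)*R[:,2]) for t in th]))
    C[2]=.006
    q2=proj(p,np.array([C+.036*(np.cos(t)*R[:,1]+np.sin(t)*R[:,2]) for t in th]))
    print(dz.round(3),q.min(0).round(1),q.max(0).round(1),q2.min(0).round(1),q2.max(0).round(1))
E
```

```text
[0.5381318  0.27816044 0.01302169] [-0.34641655 -2.22676274  4.94290005] 0.023057976708061423
0.0 [285.4 322.5] [357.8 384.8] [236.2 219.2] [406.6 373. ]
0.001 [285.5 325.2] [357.7 387.2] [236.4 221.6] [406.4 374.9]
0.002 [285.6 327.9] [357.6 389.6] [236.5 224. ] [406.2 376.7]
0.003 [285.6 330.6] [357.5 392.1] [236.7 226.4] [406.1 378.6]
0.004 [285.7 333.3] [357.5 394.5] [236.8 228.8] [405.9 380.5]
0.005 [285.8 336. ] [357.4 396.9] [237.  231.2] [405.8 382.3]
0.006 [285.9 338.7] [357.3 399.3] [237.1 233.6] [405.6 384.1]
```

View pics/w14z.png

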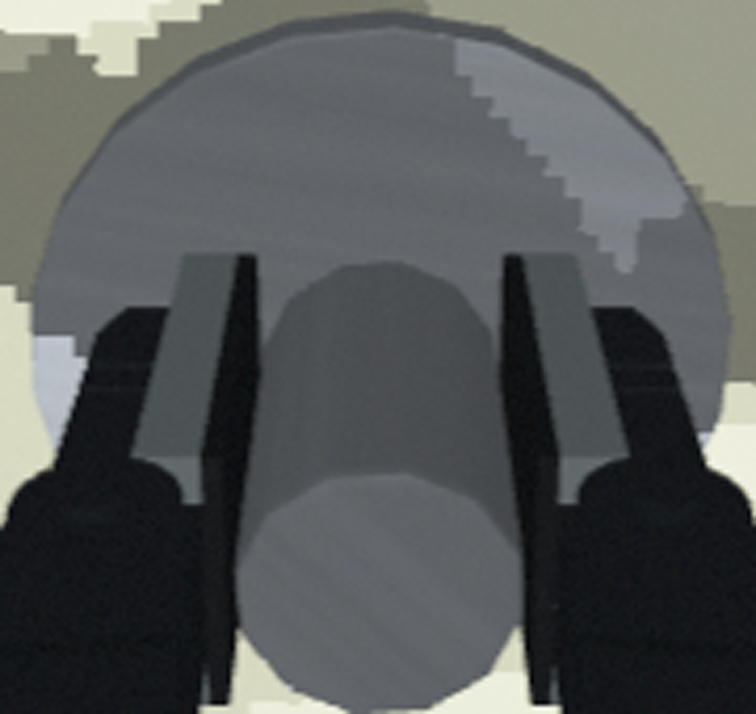

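{"name": "step_arm", "arguments": {"targets": [[[-5,0,0],0],[[-25,0,0],0],[[-65,0,0],0],[[-100,-10,-1],0],[[-110,-50,-4],0],[[-110,-90,-6],0],[[-110,-130,-9],0],[[-110,-165,-12],0],[[-95,-184,-12],0],[[-80,-185,-12],0],[[-67,-185,-12],0],[[-67,-185,-12],0],[[-67,-185,-12],0],[[-67,-185,-12],0]]}}

```text
clock: 30.7
position: [0.5396, 0.0931, 0.0803]
ee_rot: [0.707, -0.025, 0.706, 0.025]
contact_force: [-0.5, -0.6, -2.0]
width: 0.0231
```

```bash
python3 - <<'E'
from h import *
p=manip.get_image("wrist");p=manip.get_image("wrist");save(p,'w15')
s=manip.get_state();print(s["position"],s["contact_force"],s["width"])
goto([.539,.093,.07],.07+np.pi/2)
E
```

```text
[0.53960906 0.0930622  0.08050504] [ 0.22548879  0.21588529 -2.3209326 ] 0.022919994220065833
goto [0.539 0.093 0.07 ] shift [10.5 -0.  -0.6] turn 0.0 curyaw 94.1 q6 -1.6
```

View pics/w15.png

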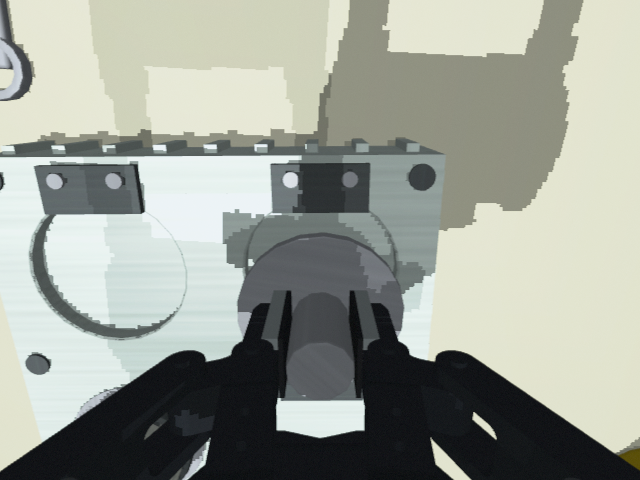

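{"name": "step_arm", "arguments": {"targets": [[[5,0,0],0],[[10,0,0],0],[[13,0,0],0],[[13,0,0],0],[[13,0,0],0]]}}

```text
clock: 31.3
position: [0.539, 0.0928, 0.0666]
ee_rot: [0.707, -0.025, 0.707, 0.025]
contact_force: [-0.1, 0.5, -1.8]
width: 0.023
```

```bash
cat >> h.py <<'E'
def discfit(p,P,R,ztop,zplate):
    th=np.linspace(0,2*np.pi,200)
    for dz in np.arange(0,.010,.001):
        C=np.r_[(P+R[:,2]*dz)[:2],ztop]
        q=proj(p,np.array([C+.012*(np.cos(t)*R[:,1]+np.sin(t)*R[:,2]) for t in th]))
        C[2]=zplate
        q2=proj(p,np.array([C+.036*(np.cos(t)*R[:,1]+np.sin(t)*R[:,2]) for t in th]))
        print(dz.round(3),q.min(0).round(1),q.max(0).round(1),q2.min(0).round(1),q2.max(0).round(1))
E
python3 - <<'E'
from h import *
p=manip.get_image("wrist");p=manip.get_image("wrist")
save(p,'w16',(220,130,440,410),2.8)
s=manip.get_state();P=s["position"];print(P,s["contact_force"],s["width"])
R=RR(s).as_matrix()
# plate top & tab edge in tool z wrist coordinates
for v in range(190,260,4):
    print(v,"tabz49",(R.T@(ray(p,320,v,.049)-P))[2].round(4),"tab45",(R.T@(ray(p,320,v,.045)-P))[2].round(4),"plate",(R.T@(ray(p,320,v,P[2]-.007)-P))[2].round(4))
E
```

```text
[0.53920763 0.09277328 0.06687235] [-0.84972481  0.39065602 -1.2742524 ] 0.02339033832932062
190 tabz49 -0.0457 tab45 -0.0449 plate -0.0478
194 tabz49 -0.044 tab45 -0.0432 plate -0.0463
198 tabz49 -0.0423 tab45 -0.0414 plate -0.0447
202 tabz49 -0.0406 tab45 -0.0397 plate -0.0431
206 tabz49 -0.0389 tab45 -0.0379 plate -0.0415
210 tabz49 -0.0372 tab45 -0.0361 plate -0.0399
214 tabz49 -0.0354 tab45 -0.0344 plate -0.0383
218 tabz49 -0.0337 tab45 -0.0326 plate -0.0366
222 tabz49 -0.0319 tab45 -0.0308 plate -0.035
226 tabz49 -0.0301 tab45 -0.029 plate -0.0333
230 tabz49 -0.0283 tab45 -0.0271 plate -0.0317
234 tabz49 -0.0266 tab45 -0.0253 plate -0.03
238 tabz49 -0.0247 tab45 -0.0234 plate -0.0283
242 tabz49 -0.0229 tab45 -0.0216 plate -0.0266
246 tabz49 -0.0211 tab45 -0.0197 plate -0.0249
250 tabz49 -0.0193 tab45 -0.0178 plate -0.0232
254 tabz49 -0.0174 tab45 -0.0159 plate -0.0215
258 tabz49 -0.0155 tab45 -0.014 plate -0.0197
```

View pics/w16.png

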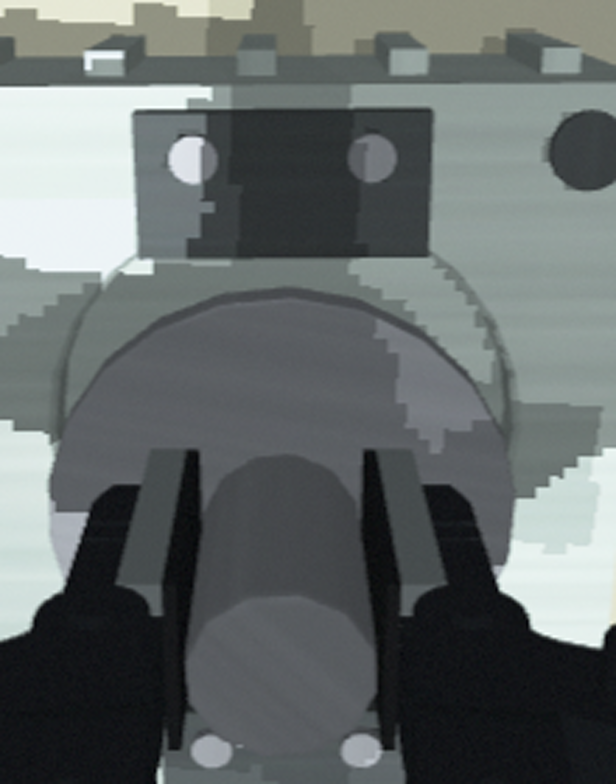

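{"name": "step_arm", "arguments": {"targets": [[[2,0,-1.2],0],[[4,0,-1.2],0],[[6,0,-1.2],0],[[7,0,-1.2],0],[[7,0,-1.2],0],[[7,0,-1.2],0]]}}

```text
clock: 32.0
position: [0.5379, 0.0927, 0.0598]
ee_rot: [0.707, -0.025, 0.707, 0.025]
contact_force: [0.6, 0.7, -2.6]
width: 0.0235
```

{"name": "step_arm", "arguments": {"targets": [[[0.5,0,0],0],[[1,0,0],0],[[1.5,0,0],0],[[2,0,0],0],[[2,0,0],0]]}}

```text
clock: 32.5
position: [0.5379, 0.0927, 0.058]
ee_rot: [0.707, -0.025, 0.707, 0.025]
contact_force: [-1.3, 1.1, -0.7]
width: 0.0232
```

{"name": "step_arm", "arguments": {"targets": [[[0.5,0,0],0],[[1,0,0],0],[[1.5,0,0],0],[[1.5,0,0],0]], "grip_force": 20}}

```text
clock: 32.9
position: [0.5377, 0.0927, 0.0578]
ee_rot: [0.707, -0.025, 0.706, 0.025]
contact_force: [-3.7, -0.0, 10.6]
width: 0.0227
```

{"name": "step_arm", "arguments": {"targets": [[[-1,0,0],0],[[-1,0,0],0],[[-1,0,0],0],[[-1,0,0],0],[[-1,0,0],0]], "grip": 0.5}}

```text
clock: 33.4
position: [0.5378, 0.0927, 0.0571]
ee_rot: [0.707, -0.025, 0.707, 0.025]
contact_force: [-0.3, -0.2, 0.9]
width: 0.0425
```

```bash
python3 - <<'E'
from h import *
p=manip.get_image("wrist");p=manip.get_image("wrist")
save(p,'w17',(220,130,440,410),2.8)
s=manip.get_state();P=s["position"];print(P,s["contact_force"],s["width"])
E
```

```text
[0.53785244 0.09267574 0.05711912] [ 0.56156517 -0.60952636 -0.27516856] 0.04280622096355714
```

View pics/w17.png

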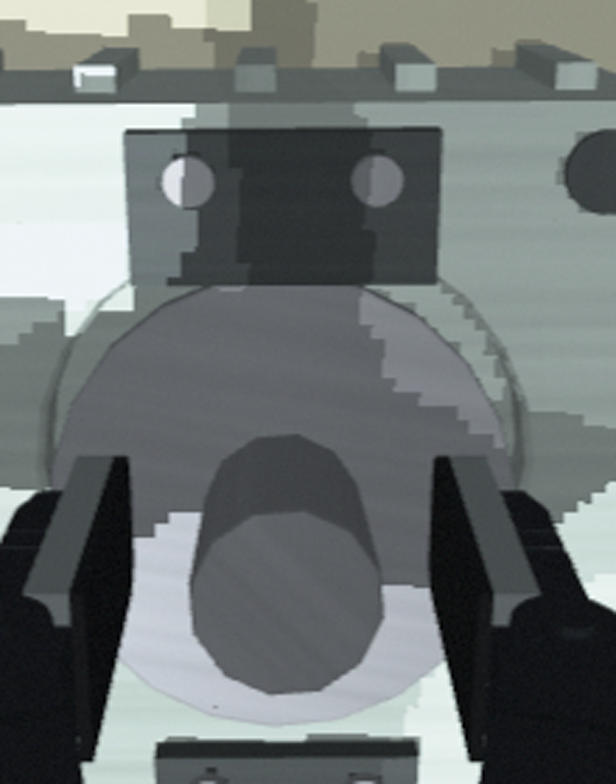

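{"name": "step_arm", "arguments": {"targets": [[[0,0,0],0],[[0,0,0],0],[[0,0,0],0],[[0,0,0],0],[[0,0,0],0],[[0,0,0],0],[[0,0,-1],0],[[0,0,-2],0],[[0,0,-3],0],[[0,0,-4],0],[[0,0,-4],0]], "grip": 1, "grip_force": 20}}

```text
clock: 34.6
position: [0.5337, 0.0923, 0.0573]
ee_rot: [0.707, -0.025, 0.707, 0.025]
contact_force: [0.7, 0.5, -0.7]
width: 0.0231
```

```bash
python3 - <<'E'
from h import *
p=manip.get_image("wrist");p=manip.get_image("wrist")
save(p,'w18',(220,130,440,410),2.8)
s=manip.get_state();P=s["position"];print(P,s["contact_force"],s["width"])
E
```

```text
[0.53373625 0.09227545 0.0572765 ] [ 0.451028   -0.72579506  0.23513356] 0.023201593669114833
```

View pics/w18.png

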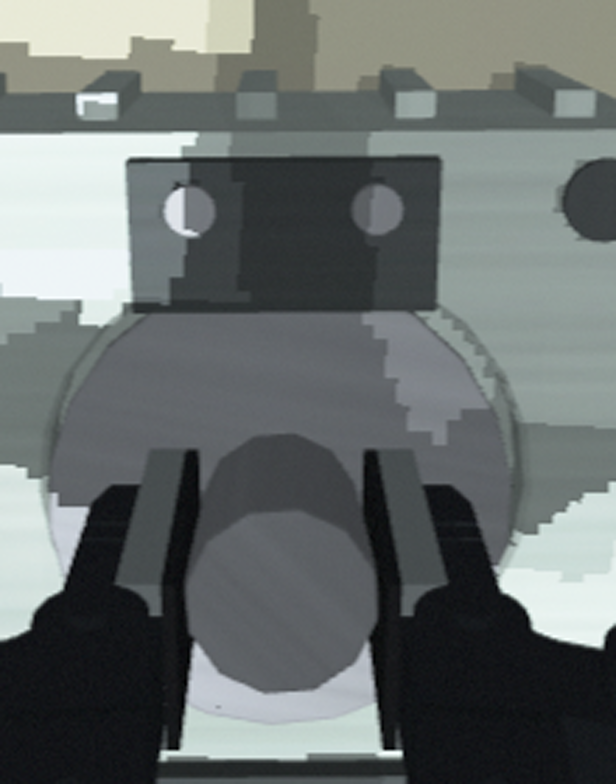

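{"name": "step_arm", "arguments": {"targets": [[[0,0,-1],0],[[0,0,-2],0],[[0,0,-3],0],[[0,0,-3],0]]}}

```text
clock: 35.1
position: [0.5307, 0.0922, 0.0573]
ee_rot: [0.707, -0.025, 0.707, 0.025]
contact_force: [0.6, 0.1, 0.0]
width: 0.0239
```

Now open a little so it can level, and look.

{"name": "step_arm", "arguments": {"targets": [[[0,0,0],0],[[0,0,0],0],[[0,0,0],0],[[0,0,0],0],[[0,0,0],0]], "grip": 0.5}}

```text
clock: 35.6
position: [0.5308, 0.0922, 0.0573]
ee_rot: [0.707, -0.025, 0.707, 0.025]
contact_force: [0.7, -0.2, 0.4]
width: 0.0426
```

```bash
python3 - <<'E'
from h import *
p=manip.get_image("wrist");p=manip.get_image("wrist")
save(p,'w19',(220,130,440,410),2.8)
s=manip.get_state();P=s["position"];print(P,s["contact_force"],s["width"])
E
```

```text
[0.53082772 0.09220035 0.05728893] [1.08424187e-01 2.08447481e-04 6.45230669e-01] 0.04301676821718843
```

View pics/w19.png

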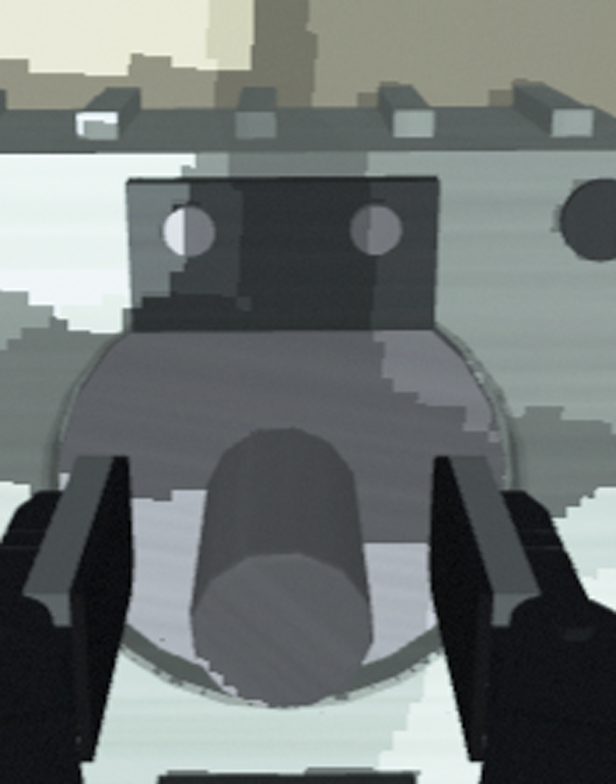

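{"name": "step_arm", "arguments": {"targets": [[[0,0,0],0],[[-10,0,0],0],[[-30,0,0],0],[[-60,0,0],0],[[-80,0,0],0],[[-80,0,0],0],[[-80,0,0],0],[[-80,0,0],0]], "grip": 0.2}}

```text
clock: 36.5
position: [0.53, 0.0922, 0.1365]
ee_rot: [0.706, -0.025, 0.707, 0.025]
contact_force: [-0.6, 0.7, -0.1]
width: 0.0679
```

```bash
python3 - <<'E'
from h import *
p=manip.get_image("wrist");p=manip.get_image("wrist")
save(p,'w20',(200,100,440,340),3)
np.save('pw20.npy',p,allow_pickle=True)
s=manip.get_state();P=s["position"];print(P,s["contact_force"],s["width"])
p=manip.get_image("top")
for r in manip.search_frame(p,"disc1"): print(r["xyz"],r["confidence"],proj(p,r["xyz"]).round())
E
```

```text
[0.52994134 0.09214817 0.13612841] [ 0.18453232 -0.30069348  0.40530487] 0.06818683401545705
[0.525, 0.5553, 0.0056] 0.97 [[130. 225.]]
[0.6336, 0.4331, 0.0085] 0.85 [[177. 185.]]
[0.4974, 0.4199, 0.0077] 0.81 [[180. 235.]]
[0.5194, 0.0951, 0.0386] 0.5 [[303. 224.]]
```

View pics/w20.png

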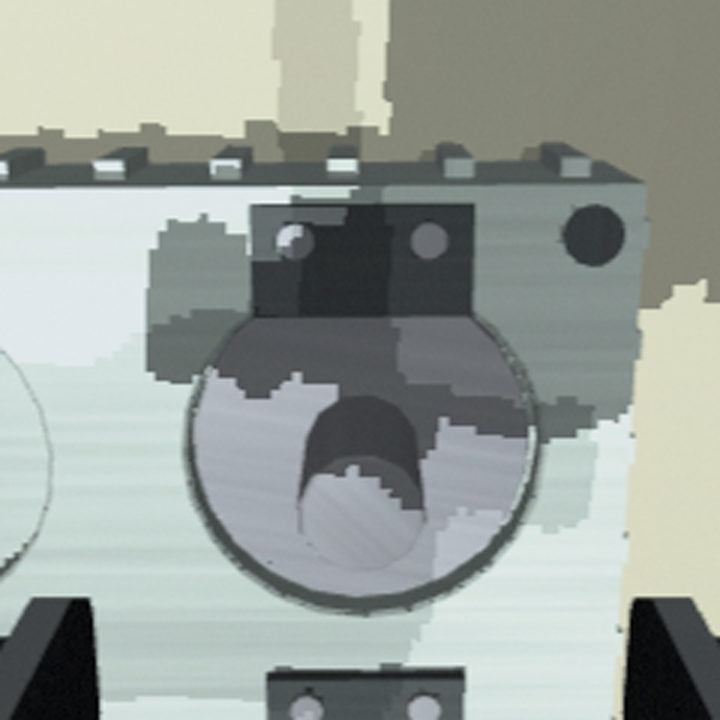

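```bash
python3 - <<'E'
from h import *
goto([.498,.421,.12],.070+np.pi/2)
E
```

```text
goto [0.498 0.421 0.12 ] shift [ 16.4 330.3  -9.1] turn 0.0 curyaw 94.0 q6 -1.6
```

{"name": "step_arm", "arguments": {"targets": [[[-20,30,-1],0],[[-20,75,-2],0],[[-20,120,-3],0],[[-20,165,-4],0],[[-20,210,-6],0],[[-20,255,-7],0],[[-5,295,-8],0],[[10,325,-9],0],[[16,330,-9],0],[[16,330,-9],0],[[16,330,-9],0],[[16,330,-9],0]], "grip": 0}}

```text
clock: 37.9
position: [0.4994, 0.4196, 0.122]
ee_rot: [0.707, -0.024, 0.706, 0.024]
contact_force: [-0.1, 0.2, 0.0]
width: 0.0853
```

```bash
python3 - <<'E'
from h import *
p=manip.get_image("wrist");p=manip.get_image("wrist");save(p,'w21')
s=manip.get_state();print(s["position"])
print(proj(p,[s["position"],[*s["position"][:2],.044]]))
E
```

```text
[0.49946228 0.41972999 0.12223637]
[[321.67381895 309.27095928]
 [321.28420836 245.46735792]]
```

View pics/w21.png

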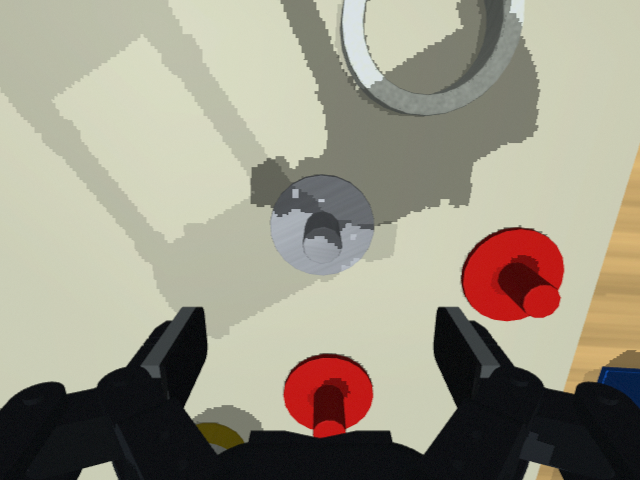

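{"name": "step_arm", "arguments": {"targets": [[[30,0.4,-5],0],[[60,0.4,-5],0],[[85,0.4,-5],0],[[100,0.4,-5],0],[[106,0.4,-5],0],[[108,0.4,-5],0],[[108,0.4,-5],0],[[108,0.4,-5],0]]}}

```text
clock: 38.8
position: [0.4946, 0.4212, 0.0146]
ee_rot: [0.707, -0.024, 0.706, 0.025]
contact_force: [0.0, 0.6, 0.6]
width: 0.0852
```

{"name": "step_arm", "arguments": {"targets": [[[0,0,0],0],[[0,0,0],0],[[0,0,0],0],[[0,0,0],0],[[0,0,0],0],[[0,0,0],0],[[0,0,0],0],[[0,0,0],0],[[0,0,0],0],[[0,0,0],0]], "grip": 1, "grip_force": 30}}

```text
clock: 39.8
position: [0.4938, 0.4208, 0.0135]
ee_rot: [0.707, -0.025, 0.707, 0.025]
contact_force: [-1.1, -1.0, 3.1]
width: 0.0234
```

```bash
python3 - <<'E'
from h import *
p=manip.get_image("wrist");p=manip.get_image("wrist")
save(p,'w22',(230,230,410,400),4.2)
s=manip.get_state();print(s["position"],s["contact_force"],s["width"])
discfit(p,s["position"],RR(s).as_matrix(),.044,.006)
E
```

```text
[0.49380539 0.42079574 0.01355739] [-1.22287763 -1.15015409  4.76813332] 0.02307980050692515
0.0 [285.5 321.7] [357.6 383.8] [236.5 218.9] [406.3 372.3]
0.001 [285.6 324.4] [357.5 386.2] [236.6 221.3] [406.1 374.2]
0.002 [285.7 327.1] [357.5 388.7] [236.8 223.7] [406. 376.]
0.003 [285.7 329.8] [357.4 391.1] [236.9 226.1] [405.8 377.9]
0.004 [285.8 332.5] [357.3 393.5] [237.1 228.5] [405.7 379.7]
0.005 [285.9 335.2] [357.2 395.9] [237.2 230.9] [405.5 381.6]
0.006 [286.  337.9] [357.1 398.3] [237.4 233.3] [405.4 383.4]
0.007 [286.1 340.5] [357.  400.7] [237.5 235.6] [405.2 385.3]
0.008 [286.1 343.2] [357. 403.] [237.7 238. ] [405.1 387.1]
0.009 [286.2 345.8] [356.9 405.4] [237.8 240.4] [404.9 388.9]
```

View pics/w22.png

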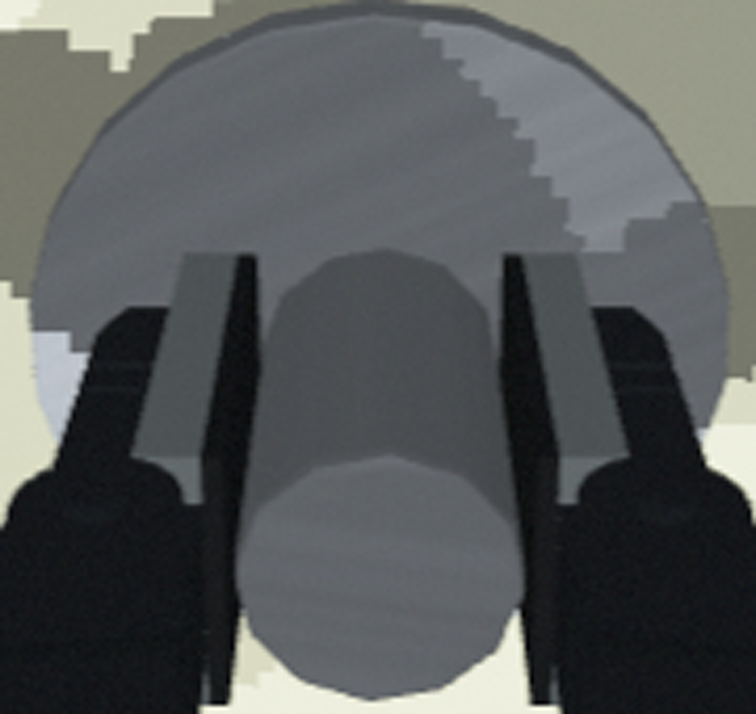

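{"name": "step_arm", "arguments": {"targets": [[[-5,0,0],0],[[-25,0,0],0],[[-65,0,0],0],[[-105,-10,0],0],[[-130,-50,2],0],[[-130,-95,4],0],[[-130,-140,7],0],[[-130,-185,9],0],[[-130,-230,11],0],[[-130,-275,14],0],[[-130,-320,16],0],[[-130,-365,19],0],[[-130,-405,21],0],[[-130,-430,22],0],[[-120,-434,22],0],[[-90,-434,22],0],[[-67,-434,22],0],[[-67,-434,22],0],[[-67,-434,22],0],[[-67,-434,22],0]]}}

```text
clock: 41.9
position: [0.5471, -0.0101, 0.0813]
ee_rot: [0.707, -0.025, 0.706, 0.025]
contact_force: [-0.4, 1.0, -1.7]
width: 0.023
```

```bash
python3 - <<'E'
from h import *
s=manip.get_state();print(s["position"],s["contact_force"],s["width"])
goto([.5463,-.011,.067],.072+np.pi/2)
E
```

```text
[ 0.5470817  -0.01014457  0.08128244] [-0.40485697  1.01954046 -1.71940393] 0.02300293600724445
goto [ 0.5463 -0.011   0.067 ] shift [14.3 -0.8 -0.9] turn -0.1 curyaw 94.1 q6 -1.79
```

{"name": "step_arm", "arguments": {"targets": [[[5,-0.8,0],0],[[10,-0.8,0],0],[[14,-0.8,0],0],[[14,-0.8,0],0],[[14,-0.8,0],0]]}}

```text
clock: 42.4
position: [0.5461, -0.0113, 0.0662]
ee_rot: [0.707, -0.025, 0.707, 0.025]
contact_force: [0.5, 0.1, -2.4]
width: 0.0229
```

```bash
python3 - <<'E'
from h import *
p=manip.get_image("wrist");p=manip.get_image("wrist")
save(p,'w23',(220,130,440,410),2.8)
s=manip.get_state();P=s["position"];print(P,s["contact_force"],s["width"])
R=RR(s).as_matrix()
for v in range(214,246,2):
    print(v,"tabz49",(R.T@(ray(p,320,v,.049)-P))[2].round(4),"plate",(R.T@(ray(p,320,v,P[2]-.0075)-P))[2].round(4))
E
```

```text
[ 0.54634075 -0.01141047  0.06640382] [ 0.46086601  0.75689049 -2.17188208] 0.023088566815158442
214 tabz49 -0.0355 plate -0.0381
216 tabz49 -0.0347 plate -0.0373
218 tabz49 -0.0338 plate -0.0365
220 tabz49 -0.0329 plate -0.0357
222 tabz49 -0.032 plate -0.0349
224 tabz49 -0.0312 plate -0.034
226 tabz49 -0.0303 plate -0.0332
228 tabz49 -0.0294 plate -0.0324
230 tabz49 -0.0285 plate -0.0315
232 tabz49 -0.0276 plate -0.0307
234 tabz49 -0.0267 plate -0.0298
236 tabz49 -0.0258 plate -0.029
238 tabz49 -0.0249 plate -0.0282
240 tabz49 -0.024 plate -0.0273
242 tabz49 -0.0231 plate -0.0265
244 tabz49 -0.0222 plate -0.0256
```

View pics/w23.png

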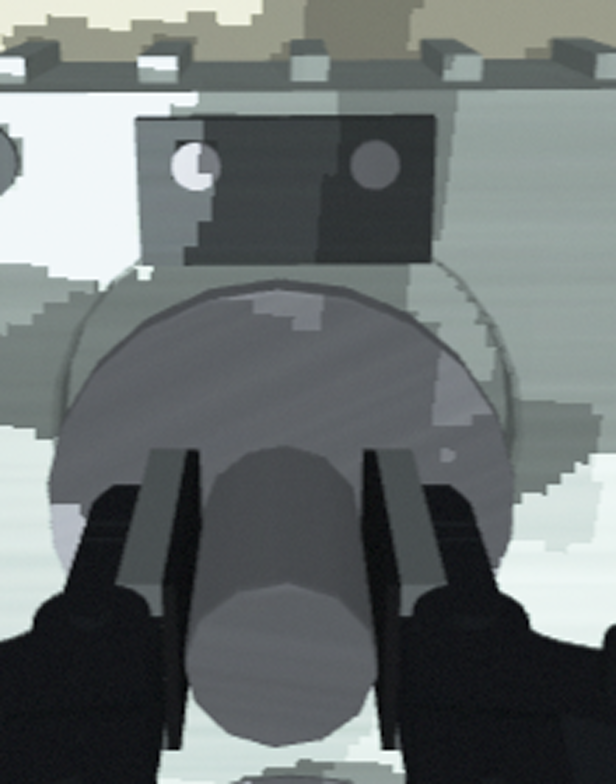

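{"name": "step_arm", "arguments": {"targets": [[[2,0.6,0.7],0],[[4,0.6,0.7],0],[[6,0.6,0.7],0],[[7,0.6,0.7],0],[[8,0.6,0.7],0],[[8.5,0.6,0.7],0],[[8.5,0.6,0.7],0]]}}

```text
clock: 43.2
position: [0.5466, -0.0107, 0.0585]
ee_rot: [0.707, -0.025, 0.707, 0.025]
contact_force: [-2.1, 0.4, 3.7]
width: 0.0229
```

Contact. Open partway.

{"name": "step_arm", "arguments": {"targets": [[[0,0,0],0],[[0,0,0],0],[[0,0,0],0],[[0,0,0],0],[[0,0,0],0]], "grip": 0.5, "grip_force": 20}}

```text
clock: 43.7
position: [0.5469, -0.0107, 0.0577]
ee_rot: [0.707, -0.025, 0.707, 0.025]
contact_force: [-0.3, 0.8, -0.6]
width: 0.0428
```

```bash
python3 - <<'E'
from h import *
p=manip.get_image("wrist");p=manip.get_image("wrist")
save(p,'w24',(220,130,440,410),2.8)
s=manip.get_state();P=s["position"];print(P,s["contact_force"],s["width"])
E
```

```text
[ 0.5468974  -0.0107379   0.05774436] [-0.09119873  0.70578066  0.73583955] 0.042817584853229514
```

View pics/w24.png

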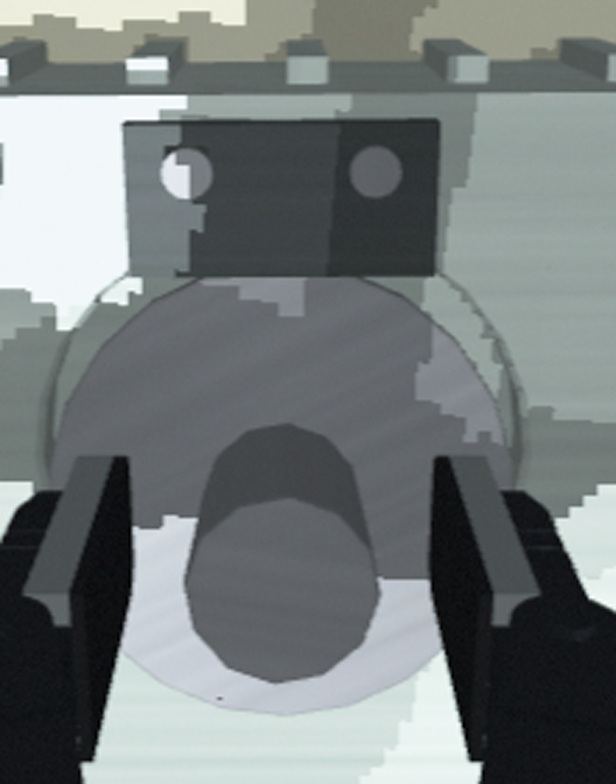

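{"name": "step_arm", "arguments": {"targets": [[[0,0,0],0],[[0,0,0],0],[[0,0,0],0],[[0,0,0],0],[[0,0,0],0],[[0,0,0],0],[[0,0,-1],0],[[0,0,-2],0],[[0,0,-3],0],[[0,0,-4],0],[[0,0,-5],0],[[0,0,-6],0],[[0,0,-7],0],[[0,0,-7],0]], "grip": 1, "grip_force": 20}}

```text
clock: 45.2
position: [0.5397, -0.0112, 0.0578]
ee_rot: [0.707, -0.025, 0.707, 0.025]
contact_force: [0.2, 0.2, -0.9]
width: 0.0234
```

{"name": "step_arm", "arguments": {"targets": [[[0,0,0],0],[[0,0,0],0],[[0,0,0],0],[[0,0,0],0],[[0,0,0],0]], "grip": 0.5}}

```text
clock: 45.7
position: [0.5398, -0.0112, 0.0578]
ee_rot: [0.707, -0.025, 0.707, 0.025]
contact_force: [0.0, -0.1, -0.4]
width: 0.0425
```

```bash
python3 - <<'E'
from h import *
p=manip.get_image("wrist");p=manip.get_image("wrist")
save(p,'w25',(220,130,440,410),2.8)
s=manip.get_state();P=s["position"];print(P,s["contact_force"],s["width"])
E
```

```text
[ 0.53984133 -0.01123623  0.05778267] [ 0.86065476 -0.02643611 -0.47750028] 0.0430244651293962
```

View pics/w25.png

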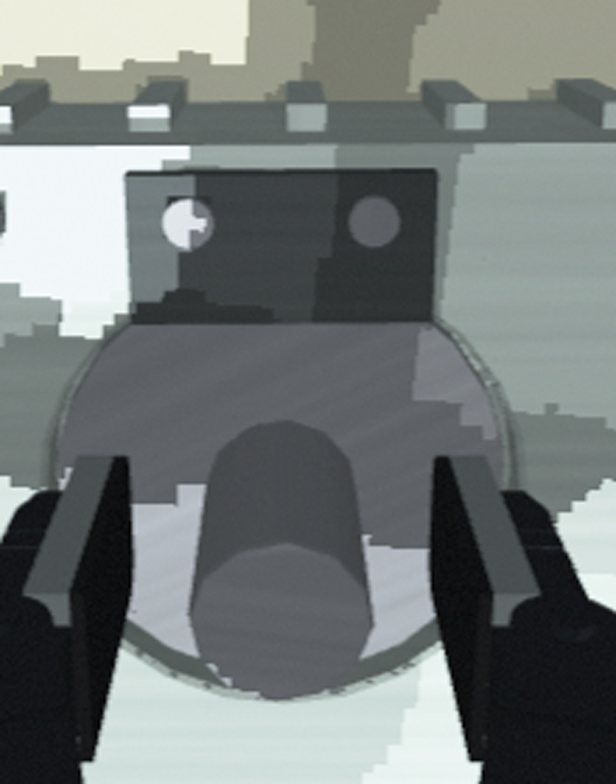

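{"name": "step_arm", "arguments": {"targets": [[[0,0,0],0],[[-10,0,0],0],[[-30,0,0],0],[[-60,0,0],0],[[-80,0,0],0],[[-80,0,0],0],[[-80,0,0],0],[[-80,0,0],0]], "grip": 0.2}}

```text
clock: 46.6
position: [0.539, -0.0111, 0.1369]
ee_rot: [0.706, -0.025, 0.707, 0.025]
contact_force: [-0.3, 0.3, -0.2]
width: 0.0681
```

```bash
python3 - <<'E'
from h import *
p=manip.get_image("wrist");p=manip.get_image("wrist")
save(p,'w26',(180,100,500,340),2.5)
print(manip.get_state()["position"])
E
```

```text
[ 0.53898415 -0.01110553  0.13667368]
```

View pics/w26.png

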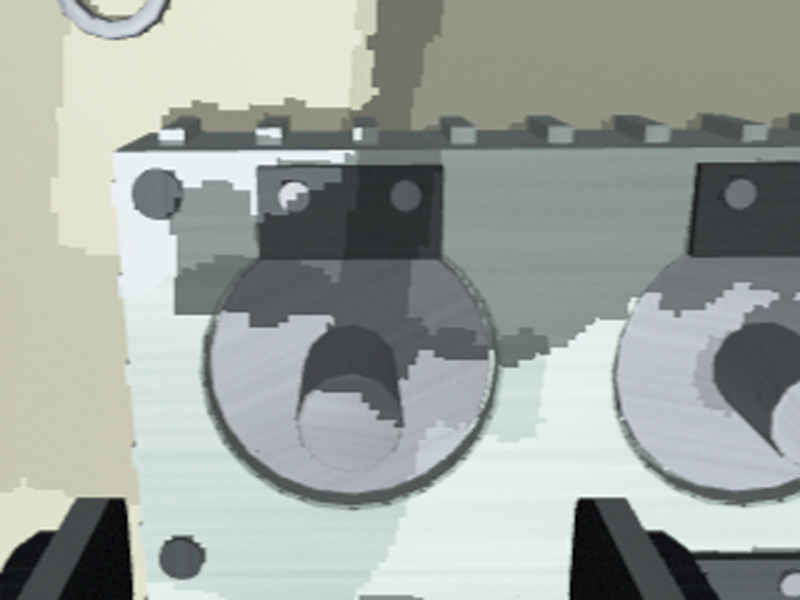

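{"name": "step_arm", "arguments": {"targets": [[[-45,0,0],0],[[-90,0,0],0],[[-135,0,0],0],[[-180,20,-20],0],[[-200,60,-50],0],[[-200,100,-80],0],[[-200,140,-110],0],[[-200,180,-140],0],[[-200,220,-170],0],[[-200,250,-190],0],[[-200,250,-190],0],[[-200,250,-190],0],[[-200,250,-190],0],[[-200,250,-190],0]], "grip": 0}}

```text
clock: 48.1
position: [0.3336, 0.224, 0.3374]
ee_rot: [0.706, -0.024, 0.707, 0.024]
contact_force: [-0.6, 0.8, 0.5]
width: 0.0858
```

```bash
python3 - <<'E'
from h import *
p=manip.get_image("scene");save(p,'s27');save(p,'s27z',(270,220,410,320),5.5)
p=manip.get_image("top");save(p,'t27');save(p,'t27z',(265,140,385,255),6)
for t in ["disc1","cap","element","sleeve"]:
  for r in manip.search_frame(p,t): print(t,r["xyz"],r["confidence"],proj(p,r["xyz"]).round())
s=manip.get_state();print(s["position"],s["clock"],s["contact_force"])
E
```

```text
disc1 [0.5244, 0.5537, 0.0086] 0.95 [[130. 225.]]
disc1 [0.631, 0.4334, 0.0072] 0.91 [[177. 186.]]
disc1 [0.5414, -0.0069, 0.0429] 0.86 [[343. 215.]]
disc1 [0.5324, 0.094, 0.0381] 0.58 [[303. 219.]]
cap [0.4164, -0.2723, 0.0657] 0.56 [[450. 263.]]
element [0.6377, -0.0, 0.1049] 0.93 [[340. 172.]]
sleeve [0.5927, 0.0502, 0.0441] 0.38 [[320. 196.]]
[0.33316093 0.22435249 0.33774578] 48.4 [0.35719916 0.06027704 0.16433783]
```

View pics/s27.png

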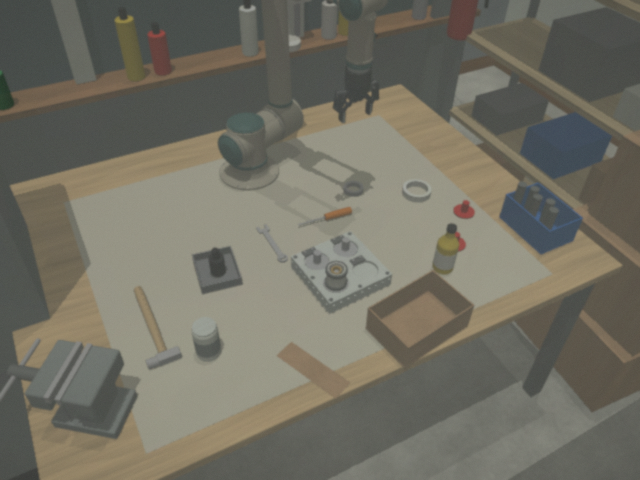

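View pics/s27z.png

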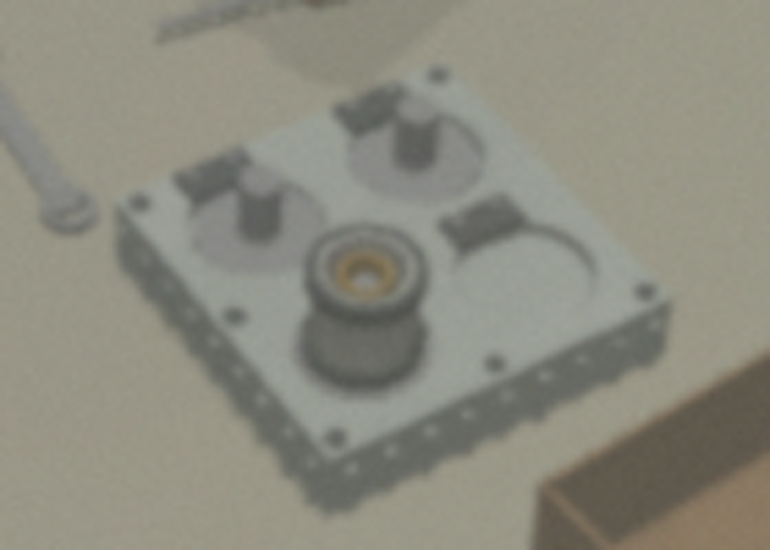

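View pics/t27.png

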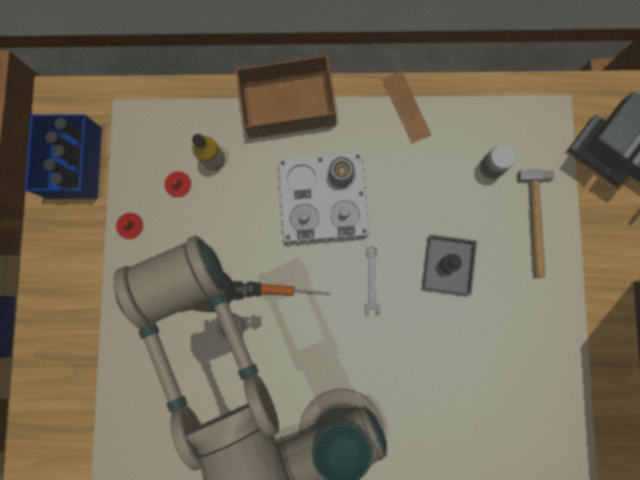

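View pics/t27z.png

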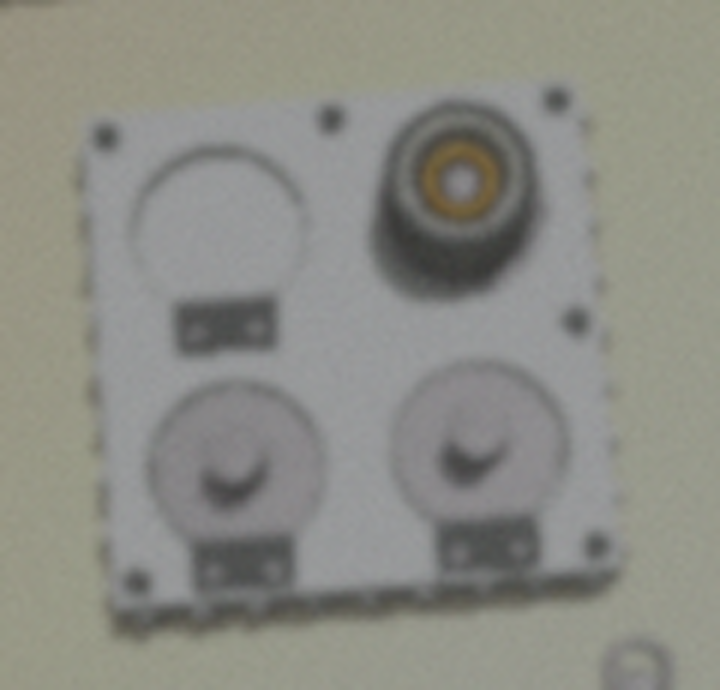

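```bash
python3 -c "
from h import *
print(manip.sign_off())"
```

```text
the job is handed in; nothing more can be done
None
```

The job is handed in at about 48 s on the clock, with everything fitted as asked.

- **Cap:** I drew it straight up. The pull peaked at about 3.5 N and the sleeve stayed down on its spindle. The cap now stands rim down in the tray.
- **Element:** It is lowered over the sleeve. It touched at the height expected for sitting on the casting's top face, and it looks concentric with the sleeve.
- **Discs:** Only two steel discs were present. Each was tilted in under its retaining tab and levelled, one in bore1 and one in bore2. The other two disc shapes were the red look-alikes, which I left alone.

**Last checks:** The wrist close-ups show an even rim gap around both discs. The scene and top views show the element upright with the sleeve inside, the cap in the tray, bore3 empty, and no other item visibly moved. The roll of tape and the bearing ring were partly hidden by the arm in the top view.

**Disagreements:** The top and wrist cameras differed by up to about 5 mm on casting positions. I corrected for this by comparing each part held in the gripper with its target in the wrist picture. In the final top view the detector also gave one low-confidence "sleeve" hit on the bare casting, which I discounted because the pictures show the sleeve inside the element.

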